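# Gather two specimens in a tray corner under the magnifier

### The arm

A 7-joint arm with a two-finger parallel gripper is mounted at the origin on a cart in front of the work surface, level with it; the furniture and walls round the work are solid. World frame = base frame: x ahead of the robot, y to its left, z up, the work surface at z = 0. Lengths are in mm, angles in rad, forces in N, time in s.
With the tool pointing down it reaches from about 425 to 975 mm from the base axis. Payload 16.7 kg.
Tool frame: the origin (TCP) lies at the very end of the fingers, on their centre line; the grasp point (between the pads) lies grip_depth behind it (grip_depth is the distance from the TCP to the grasp point, in mm); z points along the fingers, x is the direction in which the jaws open and shut, and the axes are right-handed (so a half turn about z gives the same grasp; the last joint's range is limited). The gripper opens to 85 mm and grips with 20 to 120 N. Pads are 22 mm wide; open, the fingers measure 114 mm over their backs; the gripper's body (76 mm by 85 mm) begins 54 mm behind the grasp point. The pads swing forward as they close: fully open they stand 13 mm farther back than shut.
Start: joints at [-1.411, 0.426, 0.074, 1.606, -0.034, 1.111, -0.067], TCP at [205.146, 643.031, 194.102] pointing down, gripper open.
Joint ranges: [-2.85, 2.85], [-0.5, 2.14], [-1.23, 1.37], [0.21, 2.46], [-1.02, 4.16], [0.16, 2.05], [-2.73, 2.73]. Speed limits (rad/s): [1.89, 1.89, 2.39, 2.39, 3.01, 3.01, 3.01].

### API

Orientations are given as a unit quaternion [w, x, y, z].
In Python, from workcell import get_state, read_camera, finish_job, grip_depth gives the robot as it stands.
- The arm moves only by the shell command python3 -m crank 'ROWS' [OPENING] [FORCE]. ROWS is JSON, a list of rows, each a list of 4 numbers: the shift along the tool's x, y, z in mm, then the turn about the tool's z in degrees. A call has 1 to 12 rows; each row shifts and turns the commanded pose from where the row before left it, along the tool's axes as they then stand; what a row does not reach is not made up. A row lasts 1/8 s, in which the tool goes at most 62.5 mm and 10.7 degrees, less where a joint would pass 70% of its speed; a pose out of reach is approached as far as the arm can. A call with a gripper value outside its range is refused whole. OPENING is the gripper's target within -1 to 1 (shut at 1, half-way at 0, fully open at -1), set as the call begins (- or left out, the last holds). The fingers move at their own pace and stop on an object; FORCE is the grip in N (left out, the last holds). Time passes only in rows, so rows that do not move let the fingers close. It gives the time, the measured TCP pose, the force and the opening at its end, in the units of the state.
- get_state(): the state, without advancing time (a new reading comes with each control period).
- read_camera(name): name is "side" or "top"; returns a dict with "img" (400x640x3 uint8, red, green, blue), "range_z" (400x640 float32, mm along the optical axis (not along the pixel's ray), 0 where there is no reading), "fx", "fy", "cx", "cy" (pixels), "rvec" (rotation vector, rad) and "tvec" (3), from world to camera coordinates, as OpenCV has them. Camera axes: x right, y down, z forward; pixel columns grow to the right and rows downward; lengths in mm; the calibration is good to about 2 mm. A picture is of the moment at which its call begins.
- finish_job(): hands the job in, once; it reports no verdict.
The state is a dict: "clock": time; "joint_pos": joint angles; "joint_velocities": joint speeds; "tau": joint torques, N m; "eef_pos": TCP position; "tcp_rot": TCP orientation; "wrist_force": force on the tool from outside, world axes, zero at the start; "torque": the same for the moment, N m; "finger_gap": finger opening in mm.
Only numpy, scipy, OpenCV 4.12 (cv2) and the standard library are available. Lean on these libraries where they do the work, as an engineer would, in place of code of your own. Each camera call takes 0.05 s, during which the arm holds its last target.

### The job

Swing the desk magnifier by its arm until the lens is over the corner of the sample tray that lies diagonally opposite the tray's upright grip tab; leave it there. Then take the tray by the tab and raise that side so that both stones slide into that corner under the lens, without pushing the stones or knocking the other things about. Finish still holding the tray by the gripper, tilted 15 to 45 degrees, the stones at rest in the corner and the lens above them: do not put the tray down or let go.

Things in the scene. Friction and masses are not known exactly. Their poses are not given: they have to be found in the camera images.
- tray: Loose open light-wood tray, about 0.35 kg. Inside 220 x 145 mm; walls 8 mm thick, 38 mm high; smooth grey floor 6 mm thick. ORIGIN: the inside corner where the stones must gather, at underside level. x: from it along the length; y: along the width; z: up. Stones start to slide at 10 to 15 degrees; tilted 25 to 35 degrees, this corner lowest, both run into it. It may pivot on this corner.
- tray_tab (a point): Grip point on the tray's upright wooden tab, at tray x 230, y 118, z 68 mm. The tab stands outside the short end wall, beside the corner diagonally opposite the gathering corner; 12 mm thick along tray x, 54 mm wide along tray y, top at z = 92 mm, 54 mm above the rim. Pinch it across its thickness, from above.
- tray_view (a point): Point on the tray's floor at the gathering corner (tray x 25, y 25, z 6 mm). The lens belongs over it, within 60 mm sideways, also when the tray is tilted (the point then shifts by a cm or so).
- marble_grey: Grey-white rough stone, 45x58x42 mm high, 0.15 kg, loose in the tray; origin: centre of its underside as it lies.
- ore_green: Brownish, green-stained rough stone, 44x62x40 mm high, 0.16 kg, loose in the tray; origin: centre of its underside as it lies.
- magnifier_arm (a joint): Angle of the desk magnifier's horizontal arm about its upright post, rad, range -0.70 to 1.22; growing = anticlockwise seen from above. Stays wherever it is left (light constant friction, under 1 N at the lens).
- magnifier_pivot (a point): Point on the axis of the magnifier's arm, 128 mm above the table. The post has 6 mm radius and stands 170 mm high on a round foot of 61 mm radius that is fixed to the table.
- magnifier_lens (a point): Centre of the lens, 128 mm above the table, 223 mm from the arm's axis. The ring is about 80 mm across, 118 to 138 mm high; it swings clear over the flat tray (not over the tab) and the tilted low corner.
- magnifier_grip (a point): On the round stub handle beyond the lens, 310 mm from the arm's axis, on the line from pivot through lens, 128 mm above the table; the stub is 22 mm wide, about 17 mm high (119 to 136 mm above the table) and reaches from 260 to 335 mm from the axis. Pinch it across from above, or push it sideways.
- gabbro_dark: Small dark rock, 52x74x47 mm, a loose bystander on the table, to be left alone; origin: centre of its underside.
- schist_grey: Flat grey rock, 62x100x30 mm, a loose bystander on the table, to be left alone; origin: centre of its underside.
- bottle_acid: Small white dropper bottle, 25 mm across, 66 mm high, a loose bystander on the table, to be left alone; origin: centre of its underside.
- bar_1: White bar, 16x86x10 mm, a loose bystander on the table, to be left alone; origin: centre of its underside.
- magnet: Round magnet, 38 mm across, 13 mm high, a loose bystander on the table, to be left alone; origin: centre of its underside.
Not all that is in view belongs to the job. What is shaped like the marble_grey but orange or red is not meant.

How it is judged:
By the outcome, as a careful person would: the job done as asked, in the order asked, and still so for the second after the job is handed in, while the arm keeps its last pose, push and grip.
It also fails if it takes over 58 s, if anything falls off the work surface, if the arm or the gripper's body presses on something with over 40 N, if the wrist force passes 120 N, or if a joint passes its speed limit or range.

## Working session

There is one attempt and no reset: what is moved stays moved. The work goes in short steps, Python scripts to look and compute and a shell command to move; the robot and the scene stay as the last step left them, time stands still between calls to the robot, and variables do not carry over. Pictures are saved under pics/ and viewed, and the job is handed in when it is done.

```bash
ls; mkdir -p pics; cat > h.py <<'E'
import numpy as np,cv2
from workcell import get_state, read_camera, grip_depth
def cam(n,save=None):
    c=read_camera(n)
    c['R']=cv2.Rodrigues(np.array(c['rvec'],float))[0]; c['t']=np.array(c['tvec'],float).ravel()
    if save: cv2.imwrite('pics/'+save,c['img'][:,:,::-1])
    return c
def plane(c,u,v,z):
    d=c['R'].T@np.array([(u-c['cx'])/c['fx'],(v-c['cy'])/c['fy'],1]); o=-c['R'].T@c['t']
    return o+d*(z-o[2])/d[2]
def pts(c):
    v,u=np.mgrid[0:400,0:640]; Z=c['range_z']
    P=np.stack([(u-c['cx'])/c['fx']*Z,(v-c['cy'])/c['fy']*Z,Z],-1)
    W=(P-c['t'])@c['R']; W[Z==0]=np.nan
    return W
def proj(c,p):
    q=c['R']@np.array(p,float)+c['t']; return q[:2]/q[2]*[c['fx'],c['fy']]+[c['cx'],c['cy']]
E
python3 - <<'E'
from h import *
import pickle
s=get_state();print(s);print(grip_depth)
for n in('top','side'):
    c=cam(n,n+'0.png');print(n,-c['R'].T@c['t'],c['fx'],c['R'][2]); pickle.dump(c,open(n+'.pkl','wb'))
E
```

```text
pics
{'clock': 0.0, 'joint_pos': array([-1.41149446,  0.42672922,  0.07384389,  1.60659103, -0.03405565,
        1.11080036, -0.06711346]), 'joint_velocities': array([ 0.00073635,  0.00138073, -0.00012132,  0.00042986,  0.00141533,
       -0.00164388, -0.0009118 ]), 'tau': array([-5.17725057e-04, -9.49808550e+01,  3.76041949e+00, -4.63519335e+01,
        1.92507240e-02,  1.01056477e-02, -1.01233385e-05]), 'eef_pos': array([205.04893224, 642.63445362, 193.41933955]), 'tcp_rot': array([ 4.25111206e-04,  8.07444903e-01,  5.89942646e-01, -4.71420333e-04]), 'wrist_force': array([ 0.29746142, -0.28858629, -0.41822154]), 'torque': array([-0.05501384, -0.00954808, -0.0042832 ]), 'finger_gap': 85.22077900748162}
18.700000000000003
top [ 462.61807946  -42.59871326 1014.61208549] 372.74552120471776 [ 1.35721042e-01 -7.62079536e-04 -9.90746798e-01]
side [349.30260611 800.63449316 754.42073266] 428.4702637189341 [ 0.20336394 -0.78299563 -0.58784432]
```

View pics/top0.png

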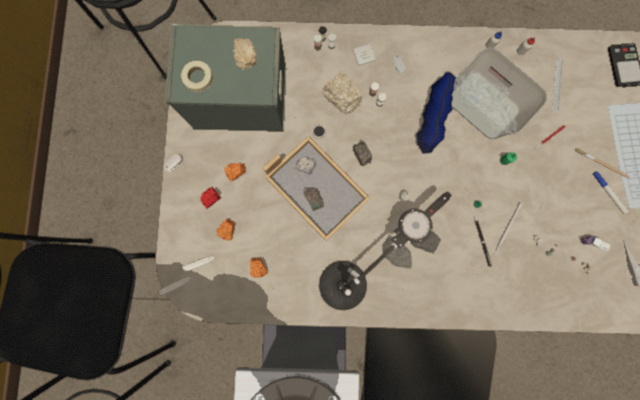

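View pics/side0.png

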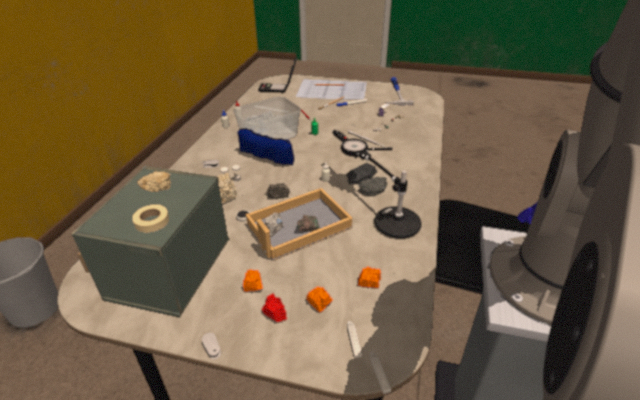

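```bash
python3 - <<'E'
from h import *
import pickle
c=pickle.load(open('top.pkl','rb'));s=pickle.load(open('side.pkl','rb'))
print(proj(c,[205,643,194]),proj(s,[205,643,194]),proj(c,[0,0,0]))
a=c['img'][110:330,150:470,::-1];a=cv2.resize(a,None,fx=2.5,fy=2.5,interpolation=2);cv2.imwrite('pics/topc.png',a)
a=s['img'][120:360,180:460,::-1];a=cv2.resize(a,None,fx=2.5,fy=2.5,interpolation=2);cv2.imwrite('pics/sidec.png',a)
W=pts(c)
for u,v in [(316,150),(317,187),(345,285),(415,225),(440,205),(285,80),(268,165),(275,160)]: print(u,v,W[v,u].round())
E
```

```text
[-15.7934418  365.69157205] [504.82398173 580.37539422] [294.35045466 433.84618931]
316 150 [735. -35.  13.]
317 187 [633. -41.   6.]
345 285 [ 384. -111.  141.]
415 225 [ 527. -275.  132.]
440 205 [ 575. -334.  136.]
285 80 [936.  58.  15.]
268 165 [671.  84.  94.]
275 160 [685.  67.  92.]
```

View pics/topc.png

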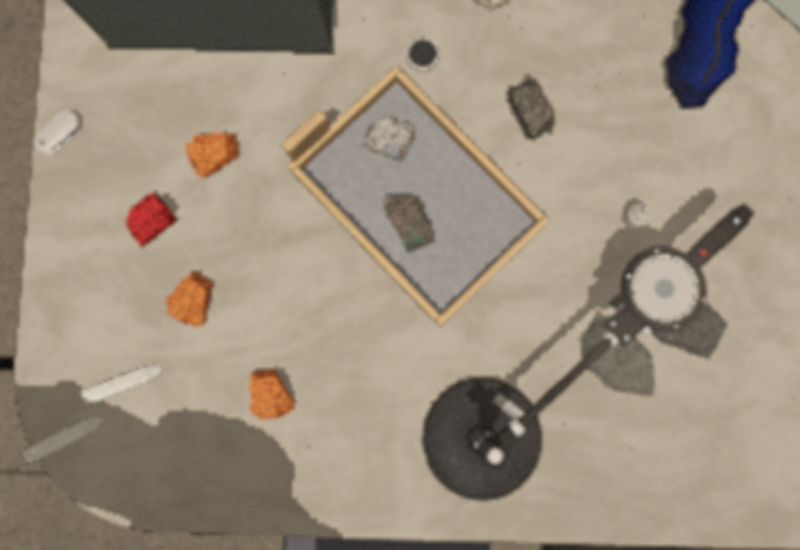

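View pics/sidec.png

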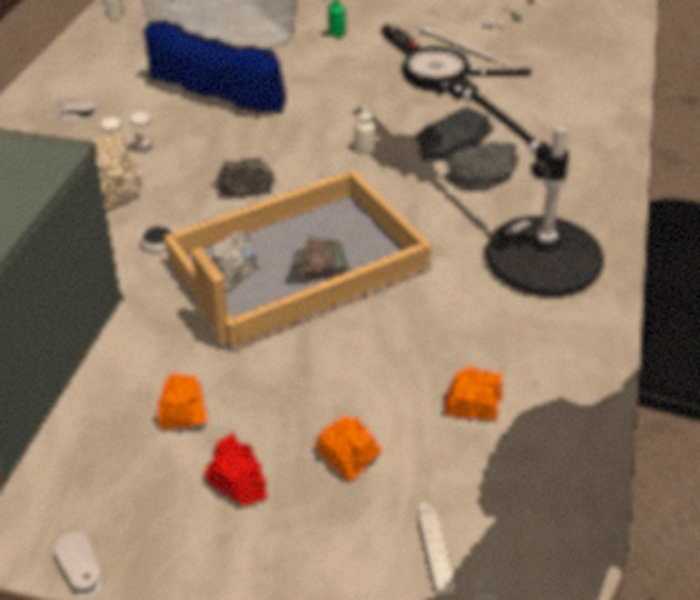

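```bash
python3 - <<'E'
from h import *
import pickle
c=pickle.load(open('top.pkl','rb'))
# rim corners outer, from crop -> full px, intersect z=38
cr=lambda u,v:(150+(u+.5)/2.5-.5,110+(v+.5)/2.5-.5)
W=pts(c);hsv=cv2.cvtColor(c['img'],cv2.COLOR_RGB2HSV)
m=cv2.inRange(hsv,(10,80,100),(25,255,255));m[:130]=0;m[250:]=0;m[:,:255]=0;m[:,380:]=0
n,l,st,_=cv2.connectedComponentsWithStats(m);k=1+st[1:,4].argmax();m=l==k;print(st[k])
rim=m&(abs(W[...,2]-38)<7)
v,u=np.nonzero(rim);P=np.array([plane(c,a,b,38)[:2] for a,b in zip(u,v)])
r=cv2.minAreaRect(P.astype(np.float32));print(r,cv2.boxPoints(r))
tab=m&(W[...,2]>75);v,u=np.nonzero(tab);P=np.array([plane(c,a,b,92)[:2] for a,b in zip(u,v)])
rt=cv2.minAreaRect(P.astype(np.float32));print('tab',rt,np.nanmedian(W[tab],0))
for n_,p in dict(L=(293,165),T=(398,70),R=(545,215),B=(440,323)).items(): print(n_,plane(c,*cr(*p),38)[:2])
print('lens',plane(c,*cr(664,288),128),'handle end',plane(c,*cr(748,212),128),'h mid',plane(c,*cr(720,238),128),'posttop',plane(c,*cr(495,456),170),'foot',plane(c,*cr(482,438),8))
for n_,p,z in [('bottle',(636,212),66),('gab',(530,108),40),('magnet',(423,53),13),('schist?',(660,340),0),('grey',(388,137),30),('green',(410,220),30)]: print(n_,plane(c,*cr(*p),z),W[int(cr(*p)[1]),int(cr(*p)[0])])
E
```

```text
[ 263  137  106  103 1275]
((627.7172241210938, -39.896514892578125), (235.14035034179688, 161.1080322265625), 45.32463455200195) [[ 487.77283   -66.86424 ]
 [ 602.33704  -180.13753 ]
 [ 767.6616    -12.928787]
 [ 653.0974    100.3445  ]]
tab ((678.300537109375, 75.87702941894531), (14.57850170135498, 53.732643127441406), 43.75045394897461) [678.77971585  76.67499473  92.45492595]
L [654.47953196  93.49138661]
T [762.04993745 -15.36414894]
R [ 607.7320862  -175.65754251]
B [491.05197014 -67.04114461]
lens [ 527.11684168 -277.27522898  128.        ] handle end [ 602.4639916  -358.96297223  128.        ] h mid [ 576.51016845 -331.51255278  128.        ] posttop [ 371.46405165 -115.07384362  170.        ] foot [ 372.19805885 -114.95469606    8.        ]
bottle [ 609.17984251 -265.57903109   66.        ] [ 612.689601   -268.66389738   51.79484392]
gab [ 723.1656688  -158.37825555   40.        ] [ 725.29200792 -156.34083559   41.13093955]
magnet [789.99059699 -41.90115424  13.        ] [792.45133777 -39.33261421  13.18849133]
schist? [ 480.06264505 -306.28127968    0.        ] [ 481.63342693 -300.88031988   13.65529305]
grey [689.5439025   -6.51822507  30.        ] [687.48527506  -4.61691632  44.54938218]
green [599.71205414 -32.73743195  30.        ] [599.72555024 -30.97377818  42.91116838]
```

The tray's outer rim measures 235 × 161 mm (expected 236 × 161). The tab is at the image-left corner, at height 92 mm, so the gathering corner is the image-right one, with its inside corner at about (602, -169). The lens is 224.6 mm from the pivot (expected 223). Next I'll plan the approach to the stub.

```bash
cat > plan.py <<'E'
from h import *
from scipy.spatial.transform import Rotation as Ro
def pose():
    s=get_state();q=s['tcp_rot'];R=Ro.from_quat([q[1],q[2],q[3],q[0]]).as_matrix()
    return s,np.array(s['eef_pos']),R,np.degrees(np.arctan2(R[1,0],R[0,0]))
def axes(y):
    y=np.radians(y);return np.array([[np.cos(y),np.sin(y),0],[np.sin(y),-np.cos(y),0],[0,0,-1]]).T
def plan(wps,start=None):
    # wps: (x,y,z,yaw,n)
    if start is None:
        _,p,_,yaw=pose()
    else: p=np.array(start[:3],float);yaw=start[3]
    for x,y,z,w,n in wps:
        out=[];t=np.array([x,y,z],float);p0=p.copy();y0=yaw
        for i in range(1,n+1):
            g=p0+(t-p0)*i/n;d=axes(yaw).T@(g-p);d=d.round(0);a=-round(y0+(w-y0)*i/n-yaw,1)
            out.append([*map(int,d),a]);p=p+axes(yaw)@d;yaw-=a
        print((x,y,z,w),out)
    print('end',p.round(1),yaw)
E
python3 - <<'E'
from plan import *
plan([(430,520,240,72.3,5),(600,310,240,65,5),(670,60,240,58,5),(660,-150,240,50,4),(586,-339,230,43.7,4)])
E
```

```text
(430, 520, 240, 72.3) [[-10, 50, -9, np.float64(0.0)], [-9, 51, -10, np.float64(0.0)], [-10, 50, -9, np.float64(0.0)], [-10, 50, -9, np.float64(0.0)], [-10, 51, -10, np.float64(0.0)]]
(600, 310, 240, 65) [[-30, 45, 0, np.float64(1.5)], [-28, 46, 0, np.float64(1.4)], [-27, 46, 0, np.float64(1.5)], [-26, 48, 0, np.float64(1.4)], [-25, 47, 0, np.float64(1.5)]]
(670, 60, 240, 58) [[-39, 34, 0, np.float64(1.4)], [-39, 35, 0, np.float64(1.4)], [-38, 36, 0, np.float64(1.4)], [-37, 36, 0, np.float64(1.4)], [-36, 38, 0, np.float64(1.4)]]
(660, -150, 240, 50) [[-46, 26, 0, np.float64(2.0)], [-45, 27, 0, np.float64(2.0)], [-43, 29, 0, np.float64(2.0)], [-43, 30, 0, np.float64(2.0)]]
(586, -339, 230, 43.7) [[-48, 16, 3, np.float64(1.6)], [-48, 18, 2, np.float64(1.6)], [-47, 19, 3, np.float64(1.5)], [-47, 20, 2, np.float64(1.6)]]
end [ 586.  -339.5  230.5] 43.70456469483457
```

```bash
python3 -m crank '[[-10,50,-9,0],[-10,50,-10,0],[-10,50,-9,0],[-10,50,-9,0],[-10,50,-10,0],[-30,45,0,1.5],[-28,46,0,1.5],[-27,46,0,1.5],[-26,48,0,1.4],[-25,47,0,1.4]]' -1 20
python3 -m crank '[[-39,34,0,1.4],[-39,35,0,1.4],[-38,36,0,1.4],[-37,36,0,1.4],[-36,38,0,1.4],[-46,26,0,2],[-45,27,0,2],[-43,29,0,2],[-43,30,0,2]]'
```

```text
clock: 1.35
eef_pos: [598.1, 308.6, 240.9]
tcp_rot: [0.0, 0.844, 0.537, -0.0]
wrist_force: [0.2, 0.3, -0.4]
finger_gap: 85.7
clock: 2.48
eef_pos: [657.4, -151.6, 240.8]
tcp_rot: [-0.0, 0.906, 0.422, -0.0]
wrist_force: [1.0, 0.0, 0.1]
finger_gap: 85.0
```

```bash
python3 -m crank '[[-48,16,3,1.6],[-48,18,2,1.6],[-47,19,3,1.5],[-47,20,2,1.6],[0,0,0,0]]'
python3 - <<'E'
from plan import *
c=cam('top','t1.png');s=cam('side','s1.png')
plan([(586,-339,109,43.7,4)])
E
```

```text
clock: 3.1
eef_pos: [580.7, -344.3, 230.9]
tcp_rot: [0.0, 0.929, 0.369, -0.001]
wrist_force: [0.1, 0.3, 0.8]
finger_gap: 85.2
(586, -339, 109, 43.7) [[1, 0, 30, np.float64(-0.0)], [0, 1, 31, np.float64(-0.0)], [1, 0, 30, np.float64(-0.0)], [1, 0, 31, np.float64(-0.0)]]
end [ 586.2 -338.5  108.8] 43.65204192050504
```

View pics/t1.png

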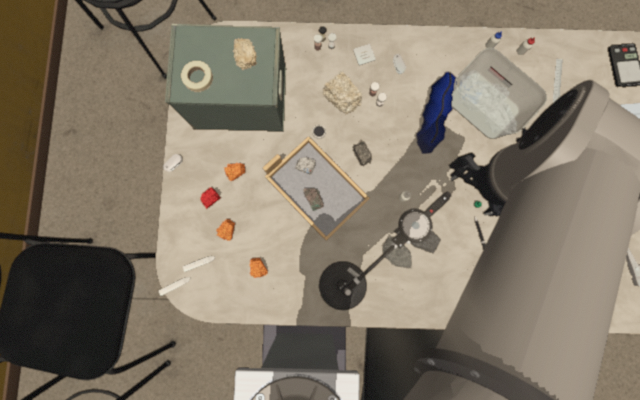

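View pics/s1.png

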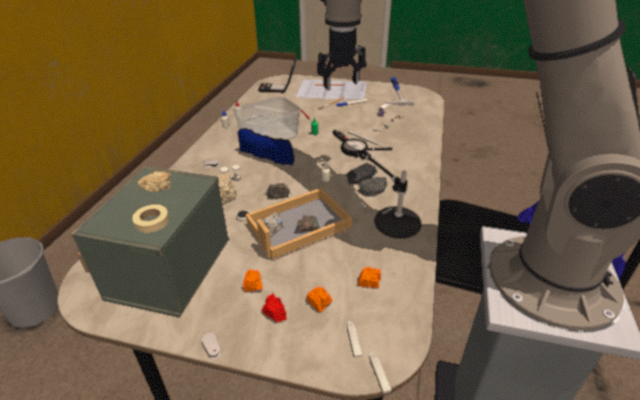

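```bash
python3 - <<'E'
from plan import *
c=cam('top');s=cam('side')
print(proj(c,[581,-344,231]),proj(s,[581,-344,231]),proj(c,[586,-339,128]),proj(s,[586,-339,128]))
E
python3 -m crank '[[1,0,30,0],[0,1,30,0],[1,0,31,0],[1,0,30,0],[0,0,0,0],[0,0,0,0]]'
python3 - <<'E'
from plan import *
c=cam('top');s=cam('side')
a=np.hstack([cv2.resize(c['img'][130:280,370:530],None,fx=2.5,fy=2.5,interpolation=2),cv2.resize(s['img'][60:210,280:440],None,fx=2.5,fy=2.5,interpolation=2)])
cv2.imwrite('pics/z2.png',a[:,:,::-1])
E
```

```text
[459.19413167 197.19515286] [341.35770626 102.4104244 ] [440.74471842 201.05994379] [338.65875364 134.3566859 ]
clock: 4.05
eef_pos: [587.3, -338.1, 111.3]
tcp_rot: [0.0, 0.928, 0.373, 0.0]
wrist_force: [0.6, 0.0, 1.0]
finger_gap: 85.1
```

View pics/z2.png

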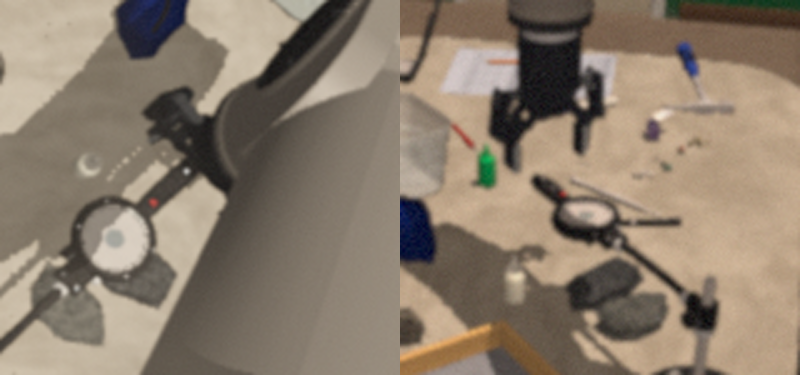

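```bash
python3 - <<'E'
from plan import *
c=cam('top');s=cam('side')
d=np.array([.722,.69,0])*42.5
for z in (111,124):
  for k in (1,-1):
    p=np.array([587.3,-338.1,z])+k*d
    print(z,k,(proj(c,p)-[370,130])*2.5,(proj(s,p)-[280,60])*2.5+[400,0])
W=pts(s)
for u,v in [(515,163),(585,148),(550,188),(540,180)]:
  print(W[int(60+v/2.5),int(280+(u-400)/2.5)])
for th in [0]:
  u=np.array([.691,-.7228])
  for r in (260,310,335): 
    q=[*(np.array([371.8,-115])+u*r),128];print(r,(proj(s,q)-[280,60])*2.5+[400,0],(proj(c,q)-[370,130])*2.5)
E
```

```text
111 1 [139.80447768 146.84049065] [515.34049439 206.92773935]
111 -1 [200.79790549 210.55397662] [574.31123735 190.05878205]
124 1 [143.71993541 144.66953537] [515.35673745 197.48974401]
124 -1 [205.62696289 209.2794334 ] [574.66658843 180.76145631]
[ 615.0479444  -294.58029837  178.29767748]
[ 544.76852376 -363.09610134  172.76389693]
[ 578.41615361 -322.52159748  135.4049468 ]
[ 593.72023895 -335.72529322  136.79945501]
260 [568.58056784 203.27062862] [139.8282811  212.48367719]
310 [546.65075552 185.86491357] [176.93232745 177.64139781]
335 [536.1238566  177.50970284] [195.3381427  160.35755359]
```

```bash
python3 - <<'E'
from plan import *
s=cam('side')
print(get_state()['eef_pos'])
a=cv2.resize(s['img'][70:170,290:390],None,fx=6,fy=6,interpolation=2)
a=np.clip(a.astype(float)*2,0,255).astype(np.uint8)
cv2.imwrite('pics/z3.png',a[:,:,::-1])
W=pts(s)
for r in range(112,146,2): print(r,[tuple(W[r,k].round().astype(int)) if np.isfinite(W[r,k,0]) else None for k in (322,326,350,354)])
E
```

```text
[ 586.92165586 -338.49339101  111.11791082]
112 [(np.int64(624), np.int64(-285), np.int64(223)), (np.int64(617), np.int64(-302), np.int64(216)), (np.int64(559), np.int64(-371), np.int64(191)), (np.int64(546), np.int64(-362), np.int64(196))]
114 [(np.int64(625), np.int64(-289), np.int64(215)), (np.int64(615), np.int64(-292), np.int64(214)), (np.int64(559), np.int64(-373), np.int64(183)), (np.int64(546), np.int64(-366), np.int64(188))]
116 [(np.int64(624), np.int64(-284), np.int64(211)), (np.int64(615), np.int64(-293), np.int64(208)), (np.int64(559), np.int64(-372), np.int64(177)), (np.int64(545), np.int64(-363), np.int64(183))]
118 [(np.int64(628), np.int64(-298), np.int64(198)), (np.int64(615), np.int64(-295), np.int64(201)), (np.int64(558), np.int64(-370), np.int64(171)), (np.int64(545), np.int64(-365), np.int64(175))]
120 [(np.int64(629), np.int64(-303), np.int64(189)), (np.int64(616), np.int64(-299), np.int64(192)), (np.int64(558), np.int64(-371), np.int64(164)), (np.int64(544), np.int64(-361), np.int64(170))]
122 [(np.int64(627), np.int64(-296), np.int64(186)), (np.int64(616), np
[... 1541 characters left out ...]
64(-537), np.int64(-2)), (np.int64(588), np.int64(-550), np.int64(3)), (np.int64(575), np.int64(-559), np.int64(-1))]
140 [(np.int64(684), np.int64(-518), np.int64(-1)), (np.int64(670), np.int64(-521), np.int64(-1)), (np.int64(543), np.int64(-296), np.int64(137)), (np.int64(532), np.int64(-302), np.int64(136))]
142 [(np.int64(680), np.int64(-501), np.int64(1)), (np.int64(667), np.int64(-510), np.int64(-3)), (np.int64(542), np.int64(-294), np.int64(132)), (np.int64(531), np.int64(-297), np.int64(131))]
144 [(np.int64(676), np.int64(-487), np.int64(1)), (np.int64(663), np.int64(-493), np.int64(-1)), (np.int64(539), np.int64(-279), np.int64(134)), (np.int64(528), np.int64(-285), np.int64(132))]
```

View pics/z3.png

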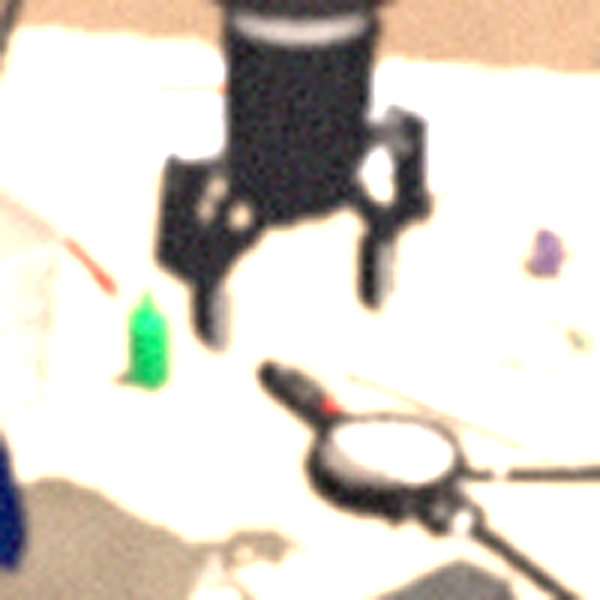

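In the side view the finger tips end near z ≈ 163, above the stub (about 136), while the state implies about 124 with the fingers open. Closing gently will settle it: either it grips the stub or shuts on air, and both are harmless.

```bash
python3 -m crank '[[0,0,0,0],[0,0,0,0],[0,0,0,0],[0,0,0,0],[0,0,0,0],[0,0,0,0]]' 1 20
python3 - <<'E'
from plan import *
s=cam('side');c=cam('top')
print(get_state()['eef_pos'])
a=cv2.resize(s['img'][70:170,290:390],None,fx=5,fy=5,interpolation=2)
a=np.clip(a.astype(float)*2,0,255).astype(np.uint8)
cv2.imwrite('pics/z4.png',a[:,:,::-1])
E
```

```text
clock: 5.05
eef_pos: [586.5, -338.4, 110.1]
tcp_rot: [-0.0, 0.928, 0.372, -0.0]
wrist_force: [-0.2, 0.6, -0.4]
finger_gap: 0.2
[ 586.46400953 -338.3640605   110.11628049]
```

View pics/z4.png

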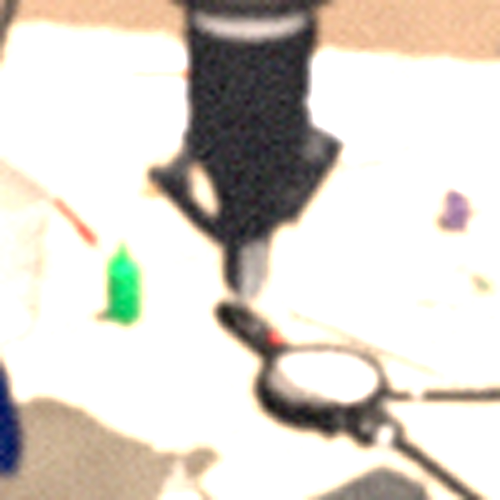

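```bash
python3 - <<'E'
from plan import *
s=cam('side');W=pts(s)
np.set_printoptions(suppress=True)
for r in range(118,136): print(r,[W[r,k].round().tolist() for k in (337,339,341)])
# where would tip be on image if at xy (586.5,-338.4)
for z in (110,130,140,150,160): print(z,proj(s,[586.5,-338.4,z]))
E
```

```text
118 [[588.0, -320.0, 192.0], [582.0, -319.0, 193.0], [579.0, -335.0, 185.0]]
119 [[589.0, -326.0, 185.0], [583.0, -323.0, 188.0], [579.0, -333.0, 183.0]]
120 [[588.0, -321.0, 185.0], [584.0, -329.0, 181.0], [577.0, -326.0, 184.0]]
121 [[589.0, -324.0, 180.0], [584.0, -329.0, 178.0], [578.0, -329.0, 179.0]]
122 [[588.0, -323.0, 177.0], [583.0, -327.0, 176.0], [578.0, -331.0, 175.0]]
123 [[588.0, -322.0, 175.0], [583.0, -326.0, 173.0], [578.0, -331.0, 171.0]]
124 [[588.0, -322.0, 171.0], [583.0, -325.0, 170.0], [578.0, -331.0, 168.0]]
125 [[589.0, -325.0, 166.0], [583.0, -326.0, 166.0], [578.0, -331.0, 165.0]]
126 [[589.0, -327.0, 162.0], [582.0, -323.0, 165.0], [578.0, -335.0, 159.0]]
127 [[589.0, -328.0, 158.0], [583.0, -325.0, 160.0], [578.0, -332.0, 157.0]]
128 [[590.0, -329.0, 154.0], [583.0, -327.0, 156.0], [578.0, -332.0, 154.0]]
129 [[591.0, -336.0, 147.0], [583.0, -329.0, 152.0], [577.0, -328.0, 153.0]]
130 [[595.0, -355.0, 134.0], [583.0, -326.0, 150.0], [633.0, -604.0, 2.0]]
131 [[593.0, -345.0, 136.0], [640.0, -605.0, -4.0], [632.0, -602.0, -2.0]]
132 [[592.0, -344.0, 132.0], [586.0, -343.0, 134.0], [630.0, -591.0, 0.0]]
133 [[591.0, -338.0, 133.0], [584.0, -335.0, 135.0], [578.0, -335.0, 136.0]]
134 [[589.0, -330.0, 134.0], [582.0, -324.0, 137.0], [577.0, -328.0, 136.0]]
135 [[587.0, -322.0, 135.0], [582.0, -324.0, 134.0], [576.0, -328.0, 133.0]]
110 [338.34906297 139.62457591]
130 [338.46880259 133.84722324]
140 [338.52948377 130.91939871]
150 [338.59071568 127.96500166]
160 [338.65250586 124.98366867]
```

The fingers shut on air. Range puts the closed tips at z ≈ 148 while the state says 110, so the physical tips are about 38 mm above the reported TCP; x and y agree. I'll correct for that: open, descend about 38 mm, and check with the camera.

```bash
python3 -m crank '[[0,0,0,0],[0,0,0,0],[0,0,0,0],[0,0,0,0],[0,0,0,0]]' -1 20
python3 -m crank '[[0,0,13,0],[0,0,13,0],[0,0,12,0],[0,0,0,0]]'
python3 - <<'E'
from plan import *
s=cam('side');c=cam('top')
print(get_state()['eef_pos'])
a=cv2.resize(s['img'][70:170,290:390],None,fx=5,fy=5,interpolation=2)
a=np.clip(a.astype(float)*2,0,255).astype(np.uint8)
cv2.imwrite('pics/z5.png',a[:,:,::-1])
E
```

```text
clock: 5.82
eef_pos: [586.5, -338.4, 110.1]
tcp_rot: [0.0, 0.928, 0.372, -0.0]
wrist_force: [-0.1, -0.2, 0.4]
finger_gap: 85.4
clock: 6.32
eef_pos: [585.7, -338.0, 70.6]
tcp_rot: [-0.001, 0.928, 0.372, -0.001]
wrist_force: [-0.6, 0.0, 0.4]
finger_gap: 85.8
[ 586.41176615 -338.49177055   72.02861325]
```

View pics/z5.png

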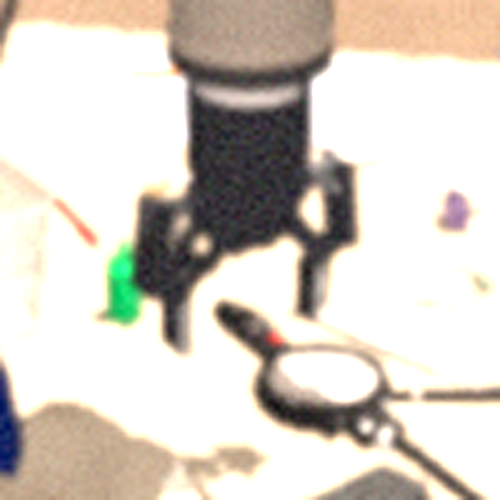

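```bash
python3 -m crank '[[0,0,0,0],[0,0,0,0],[0,0,0,0],[0,0,0,0],[0,0,0,0],[0,0,0,0]]' 1 20
python3 - <<'E'
from plan import *
piv=np.array([371.8,-115]);s,p,_,y=pose();print(p,y)
r=p[:2]-piv;a0=np.degrees(np.arctan2(r[1],r[0]));R=np.hypot(*r);print(a0,R)
a1=-4.8;n=22;w=[]
for i in range(1,n+1):
    a=a0+(a1-a0)*i/n;w.append((*(piv+R*np.array([np.cos(np.radians(a)),np.sin(np.radians(a))])),p[2],y+(a-a0),1))
plan(w)
E
```

```text
clock: 7.18
eef_pos: [586.6, -338.4, 72.3]
tcp_rot: [0.0, 0.928, 0.372, 0.0]
wrist_force: [-1.7, 0.9, 4.2]
finger_gap: 20.7
[ 586.59289292 -338.40107028   72.34341649] 43.70742562406214
-46.12541212893185 309.9097046785792
(np.float64(593.8003056082371), np.float64(-331.2403509149334), np.float64(72.3434164940902), np.float64(45.585853448104494)) [[10, 0, 0, np.float64(-1.9)]]
(np.float64(600.7691248897804), np.float64(-323.8472286174091), np.float64(72.3434164940902), np.float64(47.464281272146856)) [[10, 0, 0, np.float64(-1.9)]]
(np.float64(607.4918610739467), np.float64(-316.22964910137773), np.float64(72.3434164940902), np.float64(49.34270909618921)) [[10, -1, 0, np.float64(-1.8)]]
(np.float64(613.9612889431706), np.float64(-308.3957993115321), np.float64(72.3434164940902), np.float64(51.221136920231565)) [[11, 0, 0, np.float64(-1.9)]]
(np.float64(620.170455521373), np.float64(-300.35409862765346), np.float64(72.3434164940902), np.float64(53.09956474427393)) [[10, 0, 0, np.float64(-1.9)]]
(np.float64(626.112687546626), np.float64(-292.1131898159376), np.float64(72.3434164940902),
[... 1910 characters left out ...]
) [[10, -1, 0, np.float64(-1.9)]]
(np.float64(676.583834834718), np.float64(-171.13233539954948), np.float64(72.3434164940902), np.float64(79.39755428086693)) [[10, 0, 0, np.float64(-1.9)]]
(np.float64(678.2600075480566), np.float64(-161.111699465637), np.float64(72.3434164940902), np.float64(81.27598210490927)) [[10, 0, 0, np.float64(-1.9)]]
(np.float64(679.6068143352431), np.float64(-151.0415052786837), np.float64(72.3434164940902), np.float64(83.15440992895164)) [[10, 0, 0, np.float64(-1.8)]]
(np.float64(680.6228077243269), np.float64(-140.93257571525828), np.float64(72.3434164940902), np.float64(85.032837752994)) [[10, 0, 0, np.float64(-1.9)]]
end [ 680.9 -141.4   72.3] 85.00742562406217
```

```bash
python3 -m crank '[[10,0,0,-1.9],[10,0,0,-1.9],[10,-1,0,-1.9],[11,0,0,-1.9],[10,0,0,-1.9],[10,0,0,-1.9],[10,0,0,-1.8],[10,-1,0,-1.9],[10,0,0,-1.9],[11,0,0,-1.9],[10,0,0,-1.9]]'
python3 -m crank '[[10,0,0,-1.8],[10,-1,0,-1.9],[10,0,0,-1.9],[10,0,0,-1.9],[11,0,0,-1.9],[10,0,0,-1.8],[10,-1,0,-1.9],[10,0,0,-1.9],[10,0,0,-1.9],[10,0,0,-1.8],[10,0,0,-1.9],[0,0,0,0]]'
python3 - <<'E'
from plan import *
s=cam('side','s6.png');c=cam('top','t6.png');print(pose()[1:])
E
```

```text
clock: 8.55
eef_pos: [652.4, -247.4, 72.3]
tcp_rot: [0.0, 0.845, 0.535, 0.0]
wrist_force: [4.0, -2.1, 5.3]
finger_gap: 20.7
clock: 10.05
eef_pos: [681.7, -139.5, 72.4]
tcp_rot: [0.0, 0.736, 0.677, 0.001]
wrist_force: [8.9, -1.3, 1.5]
finger_gap: 20.8
(array([ 681.59775928, -140.33629802,   72.37513136]), array([[ 8.35345427e-02,  9.96503253e-01,  1.80192714e-03],
       [ 9.96504858e-01, -8.35348002e-02,  6.79754410e-05],
       [ 2.18261372e-04,  1.78995085e-03, -9.99998374e-01]]), np.float64(85.20823925452987))
```

View pics/t6.png

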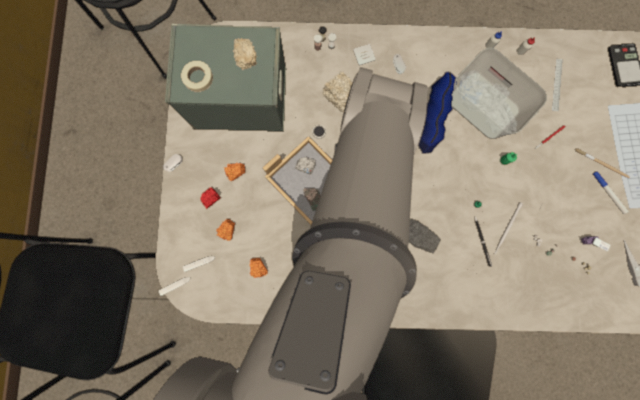

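View pics/s6.png

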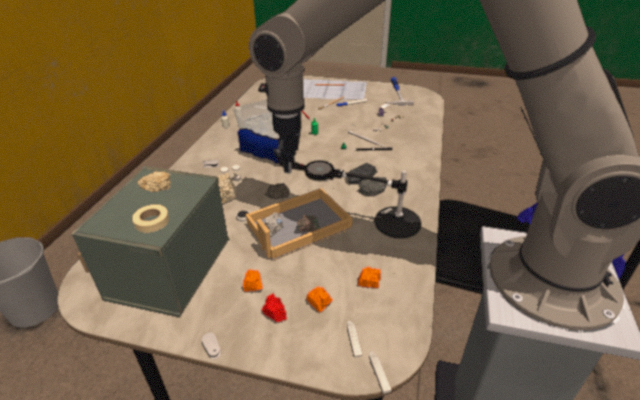

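```bash
python3 -m crank '[[0,0,0,0],[0,0,0,0],[0,0,0,0],[0,0,0,0],[0,0,0,0]]' -1 20
python3 -m crank '[[0,0,-20,0],[0,0,-40,0],[0,0,-40,0],[0,0,-20,0],[0,0,0,0]]'
python3 - <<'E'
from plan import *
plan([(679,77,180,45.3,6)])
E
```

```text
clock: 10.78
eef_pos: [680.4, -141.2, 72.1]
tcp_rot: [-0.0, 0.737, 0.676, -0.0]
wrist_force: [0.1, 0.5, -0.2]
finger_gap: 85.4
clock: 11.4
eef_pos: [681.2, -141.4, 194.2]
tcp_rot: [0.001, 0.737, 0.676, 0.001]
wrist_force: [0.2, 1.0, -1.4]
finger_gap: 85.3
(679, 77, 180, 45.3) [[36, -3, 2, np.float64(6.6)], [36, -8, 3, np.float64(6.7)], [34, -12, 2, np.float64(6.6)], [33, -15, 2, np.float64(6.6)], [31, -20, 3, np.float64(6.7)], [28, -23, 2, np.float64(6.6)]]
end [678.4  77.  180.2] 45.30019297137936
```

```bash
python3 -m crank '[[36,-3,2,6.6],[36,-8,3,6.7],[34,-12,2,6.6],[33,-15,2,6.6],[31,-20,3,6.7],[28,-23,2,6.6],[0,0,0,0],[0,0,0,0]]'
python3 - <<'E'
from plan import *
s=cam('side','s7.png');c=cam('top','t7.png');print(pose()[1:])
E
```

```text
clock: 12.4
eef_pos: [677.1, 76.5, 177.2]
tcp_rot: [0.0, 0.923, 0.386, -0.001]
wrist_force: [-0.0, -1.0, 0.8]
finger_gap: 85.9
(array([677.44184477,  75.70718575, 177.73744349]), array([[ 7.04002958e-01,  7.10196820e-01, -5.58815275e-04],
       [ 7.10196522e-01, -7.04003177e-01, -6.53538529e-04],
       [-8.57548714e-04,  6.32243925e-05, -9.99999630e-01]]), np.float64(45.250928388886514))
```

View pics/t7.png

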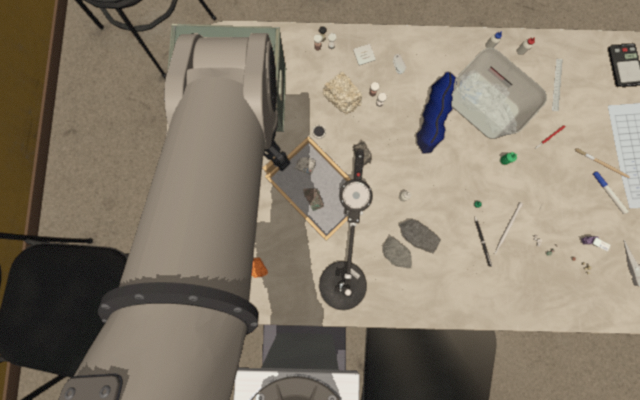

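View pics/s7.png

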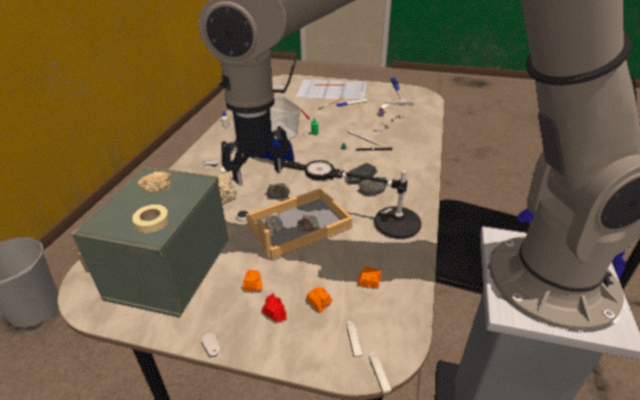

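```bash
python3 - <<'E'
from plan import *
import pickle
c0=pickle.load(open('top.pkl','rb'));W=pts(c0)
for u,v in [(275,100),(275,80),(275,104),(275,110),(275,120),(275,127),(281,128),(283,60)]: print(u,v,W[v,u].round())
c=cam('top')
g=c['img'];sub=g[165:225,335:380].astype(int)
m=(sub.min(-1)>150).astype(np.uint8);n,l,st,ce=cv2.connectedComponentsWithStats(m);k=1+st[1:,4].argmax();print(st[k],ce[k]+[335,165],plane(c,*(ce[k]+[335,165]),130))
s=cam('side');W=pts(s)
a=cv2.resize(s['img'][110:260,200:360],None,fx=4.5,fy=4,interpolation=2);cv2.imwrite('pics/z8.png',np.clip(a[:,:,::-1].astype(float)*1.5,0,255))
ws=pts(c0)
E
```

```text
275 100 [798.  60. 202.]
275 80 [847.  62. 202.]
275 104 [789.  60. 201.]
275 110 [788.  63. 167.]
275 120 [787.  71. 100.]
275 127 [788.  77.  41.]
281 128 [787.  61.  38.]
283 60 [968.  60.  66.]
[ 24   0  21  60 792] [372.01388889 195.72348485] [ 594.27938229 -173.47702164  130.        ][ WARN:0@3.286] global loadsave.cpp:1063 imwrite_ Unsupported depth image for selected encoder is fallbacked to CV_8U.
```

View pics/z8.png

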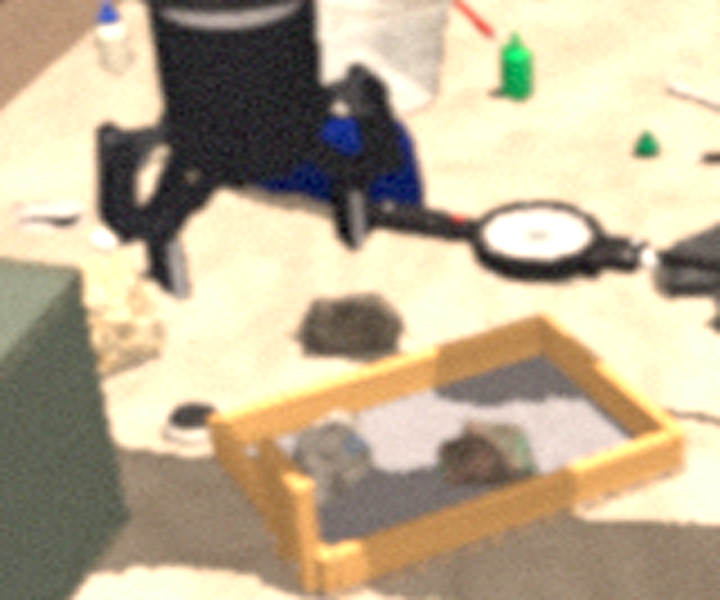

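```bash
python3 -m crank '[[1,0,40,0],[1,0,40,0],[0,0,30,0],[0,0,0,0],[0,0,0,0]]'
python3 - <<'E'
from plan import *
s=cam('side');print(pose()[1],pose()[3])
a=cv2.resize(s['img'][110:260,200:360],None,fx=4.5,fy=4,interpolation=2);cv2.imwrite('pics/z9.png',np.clip(a[:,:,::-1].astype(float)*1.5,0,255).astype(np.uint8))
W=pts(s);Z=W[...,2]
E
```

```text
clock: 13.22
eef_pos: [679.8, 78.1, 69.5]
tcp_rot: [0.0, 0.923, 0.385, 0.001]
wrist_force: [0.5, -0.7, 0.6]
finger_gap: 85.3
[679.98490726  78.30640905  69.78588451] 45.28120030339056
```

View pics/z9.png

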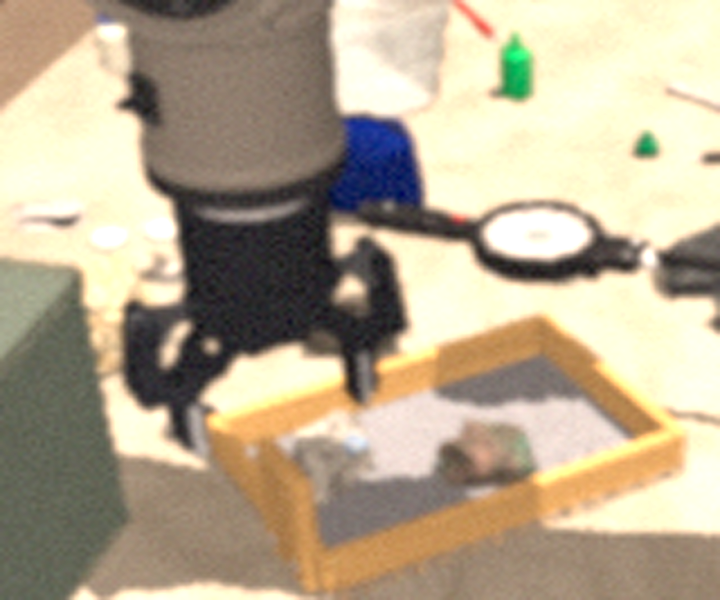

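```bash
python3 - <<'E'
from plan import *
s=cam('side');W=pts(s)
for u,v in [(190,425),(197,440),(365,380),(365,392)]:
    U,V=int(200+u/4.5),int(110+v/4);print(u,v,np.nanmedian(W[V-1:V+2,U-1:U+2].reshape(-1,3),0).round())
d=np.array([.704,.71,0])*42
for k in (1,-1):
    for z in (108,121): q=(proj(s,np.array([680,78,z])+k*d)-[200,110])*[4.5,4];print(k,z,q)
q=(proj(s,[680,78,92])-[200,110])*[4.5,4];print('tabtop',q)
E
```

```text
190 425 [709. 119. 145.]
197 440 [707. 119. 134.]
365 380 [639.  52. 138.]
365 392 [640.  53. 130.]
1 108 [204.70426096 461.70426736]
1 121 [201.93577522 444.48697283]
-1 108 [350.81409742 414.3869672 ]
-1 121 [349.23118386 397.39979083]
tabtop [281.61858296 458.34004788]
```

```bash
python3 -m crank '[[0,0,20,0],[0,0,20,0],[-1,0,13,0],[0,0,0,0],[0,0,0,0]]'
python3 -m crank '[[0,0,0,0],[0,0,0,0],[0,0,0,0],[0,0,0,0],[0,0,0,0],[0,0,0,0]]' 1 20
python3 - <<'E'
from plan import *
s=cam('side');print(pose()[1],pose()[3])
a=cv2.resize(s['img'][110:260,200:360],None,fx=4.5,fy=4,interpolation=2);cv2.imwrite('pics/z10.png',np.clip(a[:,:,::-1].astype(float)*1.5,0,255).astype(np.uint8))
E
```

```text
clock: 13.95
eef_pos: [678.5, 77.8, 15.3]
tcp_rot: [0.0, 0.923, 0.385, 0.0]
wrist_force: [0.6, -0.0, 0.3]
finger_gap: 85.3
clock: 14.7
eef_pos: [678.5, 78.1, 15.3]
tcp_rot: [-0.0, 0.923, 0.385, 0.0]
wrist_force: [0.1, 1.3, 3.9]
finger_gap: 11.7
[678.49502275  78.03938523  15.32580472] 45.311764213273946
```

View pics/z10.png

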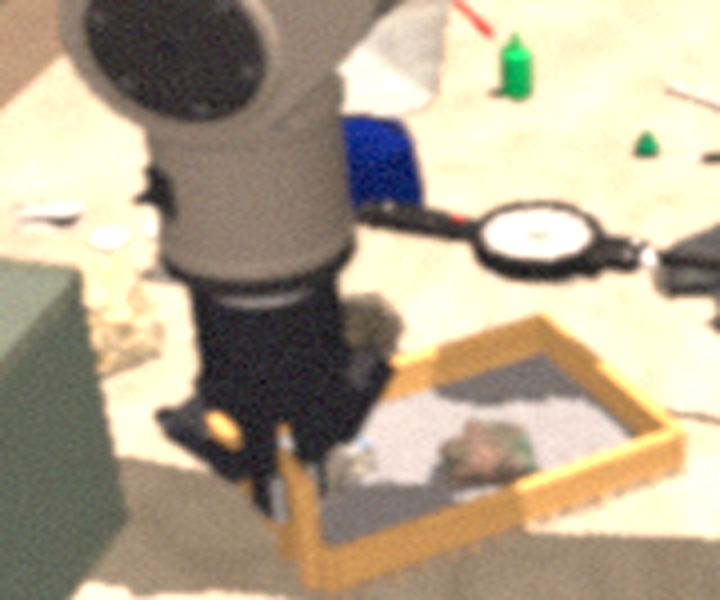

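```bash
python3 -m crank '[[-1,0.5,-5,0],[-1.5,1,-5,0],[-2,1,-6,0],[-2,1,-6,0],[0,0,0,0]]'
python3 - <<'E'
from plan import *
s=cam('side');c=cam('top','t11.png');print(pose()[1],pose()[3])
a=cv2.resize(s['img'][110:260,200:360],None,fx=4.5,fy=4,interpolation=2);cv2.imwrite('pics/z11.png',np.clip(a[:,:,::-1].astype(float)*1.5,0,255).astype(np.uint8))
E
```

```text
clock: 15.38
eef_pos: [676.5, 70.5, 37.8]
tcp_rot: [0.0, 0.923, 0.385, 0.0]
wrist_force: [-0.9, -0.1, -5.7]
finger_gap: 11.9
[676.15945578  70.88290612  37.1182747 ] 45.30623062075865
```

View pics/z11.png

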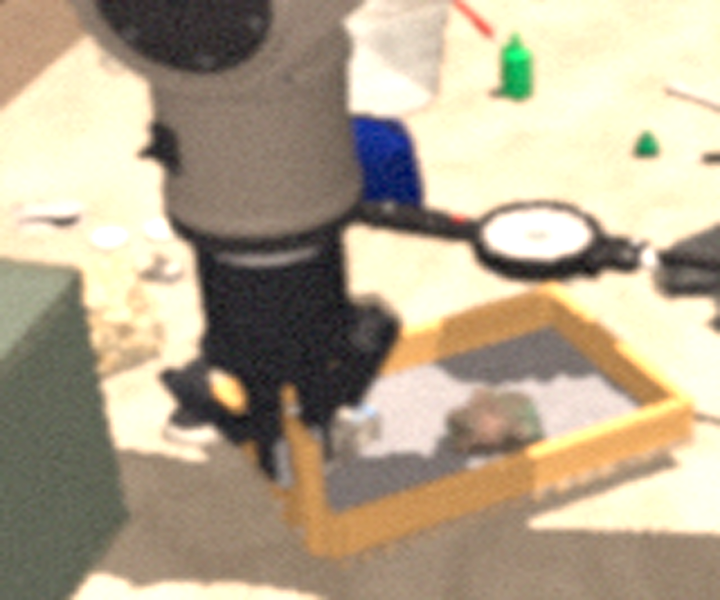

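View pics/t11.png

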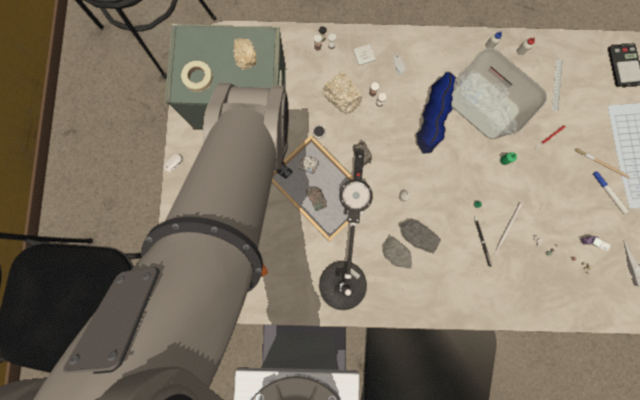

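```bash
cat > tilt.py <<'E'
from plan import *
def tilt(verbose=True):
    c=cam('top');W=pts(c);h=cv2.cvtColor(c['img'],cv2.COLOR_RGB2HSV)
    b=c['img'].astype(int)
    # floor: grey low-sat bluish pixels within tray region
    m=(b[...,2]>=b[...,0]-6)&(b.min(-1)>50)&(h[...,1]<50)
    x,y=W[...,0],W[...,1]
    # region around tray centre
    m&=(np.hypot(x-627,y+40)<95)
    P=W[m];P=P[np.isfinite(P[:,0])]
    for _ in range(6):
        A=np.c_[P[:,:2],np.ones(len(P))];k=np.linalg.lstsq(A,P[:,2],rcond=None)[0];r=P[:,2]-A@k;P=P[abs(r)<max(4,1.5*r.std())]
    g=k[:2];print('floor n',len(P),'resid',r.std().round(1),'tilt deg',np.degrees(np.arctan(np.hypot(*g))).round(1),'uphill yaw',np.degrees(np.arctan2(g[1],g[0])).round(0),'z at corner(602,-169)',(k@[602,-169,1]).round(1),'centre',(k@[627,-40,1]).round(1))
    return c,W,k
if __name__=='__main__':
    tilt();print(pose()[1].round(1),get_state()['wrist_force'].round(1),get_state()['torque'].round(2))
E
python3 tilt.py
```

```text
floor n 40 resid 3.2 tilt deg 62.3 uphill yaw 105.0 z at corner(602,-169) -179.5 centre 45.6
[676.   70.9  37. ] [-0.1  0.1 -7.3] [ 0.66 -0.38  0.11]
```

```bash
python3 - <<'E'
from plan import *
c=cam('top');W=pts(c)
for u,v in [(335,185),(330,205),(320,170),(305,195),(340,200),(318,225),(329,237),(315,140)]: print(u,v,c['img'][v,u],W[v,u].round())
E
```

```text
335 185 [170 163 155] [636. -89.  25.]
330 205 [169 163 155] [582. -77.  28.]
320 170 [169 163 155] [675. -48.  32.]
305 195 [105 100  96] [607.  -9.  28.]
340 200 [92 86 80] [581. -97. 134.]
318 225 [162 137 106] [528. -46.  25.]
329 237 [191 164 125] [496. -75.  58.]
315 140 [209 177 131] [749. -32.  61.]
```

```bash
python3 - <<'E'
s=open('tilt.py').read()
s=s.replace("m=(b[...,2]>=b[...,0]-6)&(b.min(-1)>50)&(h[...,1]<50)","m=(b[...,2]>=.86*b[...,0])&(b.min(-1)>60)")
s=s.replace("m&=(np.hypot(x-627,y+40)<95)","""dx,dy=x-622-0,y+45
    m&=(abs(.703*dx+.711*dy)<85)&(abs(-.711*dx+.703*dy)<60)&(W[...,2]<115)""")
open('tilt.py','w').write(s)
E
python3 tilt.py
```

```text
floor n 1939 resid 1.6 tilt deg 0.5 uphill yaw 95.0 z at corner(602,-169) 27.0 centre 28.1
[676.   70.9  36.8] [ 0.7  0.3 -5.8] [ 0.67 -0.38  0.03]
```

The whole tray has lifted flat (floor tilt 0.5°): a 20 N pinch with about 39 mm overlap carries the full 0.76 N·m moment. A shallower pinch should let the tray tilt down onto its corner. I'll set it down, loosen slightly, grip higher and lift again.

```bash
python3 -m crank '[[2,-1,6,0],[2,-1,6,0],[1.5,-1,5,0],[1,-0.5,4,0],[0,0,1.5,0],[0,0,0,0]]'
python3 -m crank '[[0,0,0,0],[0,0,0,0],[0,0,0,0]]' 0.45 20
python3 tilt.py
python3 - <<'E'
from plan import *
s=cam('side');print(pose()[1],get_state()['finger_gap'])
a=cv2.resize(s['img'][110:260,200:360],None,fx=4.5,fy=4,interpolation=2);cv2.imwrite('pics/z12.png',np.clip(a[:,:,::-1].astype(float)*1.5,0,255).astype(np.uint8))
E
```

```text
clock: 16.38
eef_pos: [678.3, 78.2, 15.3]
tcp_rot: [-0.0, 0.923, 0.385, 0.0]
wrist_force: [-5.0, 2.4, 5.5]
finger_gap: 11.4
clock: 16.75
eef_pos: [678.5, 77.7, 14.7]
tcp_rot: [0.0, 0.923, 0.385, 0.0]
wrist_force: [-0.1, -0.1, 1.0]
finger_gap: 23.6
floor n 1914 resid 1.7 tilt deg 0.1 uphill yaw -118.0 z at corner(602,-169) 7.9 centre 7.7
[678.4  77.8  14.7] [-0.7 -0.5  0.8] [ 0.03 -0.01  0.02]
[678.36931794  77.80335374  14.60725471] 23.182917966707357
```

View pics/z12.png

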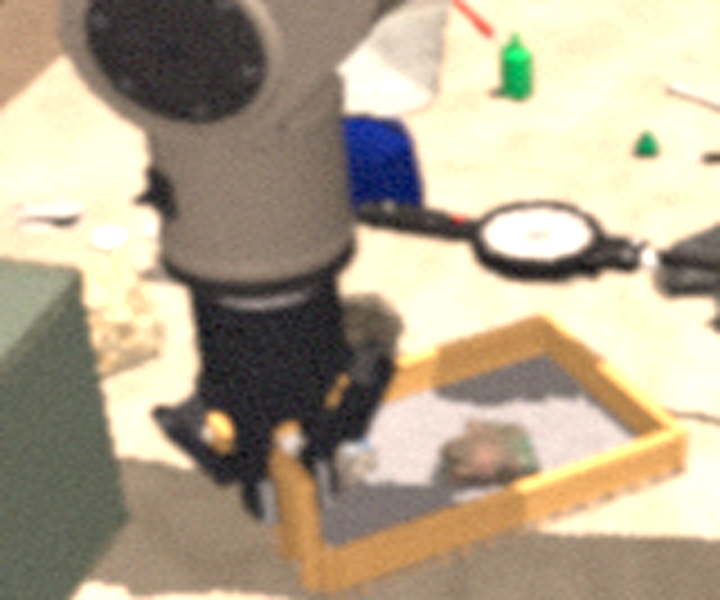

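```bash
python3 -m crank '[[0,0,-10,0],[0,-5,-11,0],[0,-6,0,0],[0,0,0,0]]'
python3 -m crank '[[0,0,0,0],[0,0,0,0],[0,0,0,0],[0,0,0,0]]' 1 20
python3 -m crank '[[-1,0.5,-5,0],[-1.5,1,-5,0],[-2,1,-6,0],[-2,1,-6,0],[0,0,0,0]]'
python3 tilt.py
```

```text
clock: 17.35
eef_pos: [670.0, 86.5, 35.7]
tcp_rot: [-0.0, 0.923, 0.386, 0.0]
wrist_force: [0.3, -0.5, 0.4]
finger_gap: 23.4
clock: 17.85
eef_pos: [670.3, 86.0, 35.5]
tcp_rot: [-0.0, 0.923, 0.385, -0.0]
wrist_force: [-2.4, 3.9, 3.6]
finger_gap: 11.9
clock: 18.48
eef_pos: [668.7, 78.1, 58.3]
tcp_rot: [0.0, 0.923, 0.385, 0.0]
wrist_force: [0.6, -0.3, -6.7]
finger_gap: 11.4
floor n 1947 resid 1.6 tilt deg 3.1 uphill yaw 69.0 z at corner(602,-169) 16.4 centre 23.3
[668.5  78.4  57.9] [ 0.2 -0.3 -6.9] [ 0.81 -0.28  0.03]
```

```bash
python3 -m crank '[[0,0,0,0],[0,0,0,0],[0,0,0,0]]'; python3 tilt.py
```

```text
clock: 18.9
eef_pos: [668.3, 78.6, 57.5]
tcp_rot: [0.0, 0.923, 0.385, -0.0]
wrist_force: [0.1, 0.6, -6.0]
finger_gap: 11.6
floor n 1949 resid 1.7 tilt deg 3.0 uphill yaw 70.0 z at corner(602,-169) 15.9 centre 22.7
[668.3  78.6  57.5] [-0.3 -0.4 -6.7] [ 0.71 -0.25  0.03]
```

```bash
python3 -m crank '[[0,0,5,0],[0,0,5,0],[0,0,0,0]]'; python3 -m crank '[[0,0,0,0],[0,0,0,0],[0,0,0,0]]' 0.74 20; python3 tilt.py
```

```text
clock: 19.32
eef_pos: [668.0, 78.5, 47.0]
tcp_rot: [-0.0, 0.923, 0.385, -0.0]
wrist_force: [0.2, -0.5, -6.4]
finger_gap: 11.5
clock: 19.7
eef_pos: [668.4, 78.5, 47.7]
tcp_rot: [0.0, 0.923, 0.385, 0.0]
wrist_force: [-1.1, -0.1, -4.6]
finger_gap: 12.2
floor n 1901 resid 1.7 tilt deg 2.4 uphill yaw 69.0 z at corner(602,-169) 8.5 centre 14.0
[668.4  78.5  47.7] [-0.4 -0.4 -6. ] [ 0.33 -0.1   0.01]
```

```bash
python3 -m crank '[[-1,0.5,-3,0],[-1,0.5,-4,0],[-1,0.5,-4,0],[0,0,0,0]]'; python3 tilt.py
```

```text
clock: 20.25
eef_pos: [667.6, 75.3, 59.1]
tcp_rot: [0.0, 0.923, 0.385, 0.0]
wrist_force: [0.1, 0.4, -7.1]
finger_gap: 11.6
floor n 1911 resid 1.6 tilt deg 3.6 uphill yaw 71.0 z at corner(602,-169) 15.2 centre 23.3
[667.5  75.4  58.9] [ 0.5  0.3 -6.6] [ 0.72 -0.24  0.04]
```

```bash
python3 -m crank '[[0,0,5,0],[0,0,0,0],[0,0,0,0]]' 0.71 20; python3 tilt.py;  python3 -m crank '[[-1,0.5,-3,0],[-1,0.5,-4,0],[-1,0.5,-4,0],[0,0,0,0]]'; python3 tilt.py
```

```text
clock: 20.68
eef_pos: [667.3, 75.4, 53.5]
tcp_rot: [0.0, 0.923, 0.385, -0.0]
wrist_force: [-0.3, 1.5, -3.6]
finger_gap: 12.3
floor n 1909 resid 1.7 tilt deg 3.8 uphill yaw 84.0 z at corner(602,-169) 8.6 centre 17.2
[667.4  75.4  53.6] [ 0.4  1.5 -3. ] [ 0.42 -0.12  0.  ]
clock: 21.22
eef_pos: [666.4, 71.8, 65.0]
tcp_rot: [0.0, 0.923, 0.385, 0.0]
wrist_force: [1.7, -0.9, -6.3]
finger_gap: 12.5
floor n 1927 resid 1.7 tilt deg 6.3 uphill yaw 79.0 z at corner(602,-169) 9.0 centre 23.5
[666.3  72.   64.8] [ 0.1 -0.4 -6.1] [ 0.32 -0.11  0.08]
```

```bash
python3 -m crank '[[-2,1,-5,0],[-2,1,-5,0],[-2,1,-5,0],[-2,1,-5,0],[-2,1,-4,0],[0,0,0,0]]'; python3 tilt.py
```

```text
clock: 22.02
eef_pos: [663.0, 61.3, 89.0]
tcp_rot: [0.0, 0.923, 0.385, 0.0]
wrist_force: [0.1, 0.4, -6.4]
finger_gap: 12.4
floor n 1903 resid 1.6 tilt deg 8.4 uphill yaw 78.0 z at corner(602,-169) 24.5 centre 43.9
[662.9  61.5  88.7] [-0.1  0.6 -7.2] [ 0.76 -0.32 -0.02]
```

```bash
python3 -m crank '[[0,0,4,0],[0,0,0,0]]' 0.70; python3 tilt.py;python3 -m crank '[[0,0,0,0],[0,0,0,0]]' 0.69; python3 tilt.py
```

```text
clock: 22.32
eef_pos: [662.5, 61.7, 84.0]
tcp_rot: [-0.0, 0.923, 0.385, -0.0]
wrist_force: [0.3, -0.0, -6.5]
finger_gap: 13.2
floor n 1903 resid 1.6 tilt deg 10.2 uphill yaw 81.0 z at corner(602,-169) 10.9 centre 34.5
[662.6  61.6  84.2] [-0.  -0.8 -6.4] [ 0.43 -0.2  -0.05]
clock: 22.62
eef_pos: [662.8, 61.4, 84.6]
tcp_rot: [0.0, 0.923, 0.385, -0.0]
wrist_force: [0.5, -0.2, -4.8]
finger_gap: 13.1
floor n 1908 resid 1.6 tilt deg 10.5 uphill yaw 82.0 z at corner(602,-169) 10.6 centre 34.8
[662.8  61.4  84.6] [ 0.1 -0.3 -5.2] [ 0.29 -0.06  0.05]
```

```bash
python3 -m crank '[[-1.5,1,-4,0],[-2,1,-4,0],[-2,1,-4,0],[0,0,0,0]]' 0.68; python3 tilt.py;python3 -m crank '[[-1.5,1,-4,0],[-2,1,-4,0],[-2,1,-4,0],[0,0,0,0]]' 0.67; python3 tilt.py
python3 - <<'E'
from plan import *
s=cam('side');c=cam('top','t13.png')
a=cv2.resize(s['img'][110:260,200:360],None,fx=4.5,fy=4,interpolation=2);cv2.imwrite('pics/z13.png',np.clip(a[:,:,::-1].astype(float)*1.5,0,255).astype(np.uint8))
E
```

```text
clock: 23.18
eef_pos: [661.3, 55.3, 97.1]
tcp_rot: [0.0, 0.923, 0.385, 0.0]
wrist_force: [0.4, -0.3, -5.8]
finger_gap: 13.4
floor n 1895 resid 1.6 tilt deg 13.1 uphill yaw 78.0 z at corner(602,-169) 11.9 centre 42.4
[661.1  55.5  96.8] [-0.1 -0.8 -5.4] [ 0.53 -0.25  0.04]
clock: 23.72
eef_pos: [659.5, 49.3, 109.0]
tcp_rot: [0.0, 0.923, 0.385, 0.0]
wrist_force: [-0.0, 0.1, -7.8]
finger_gap: 14.0
floor n 1877 resid 1.7 tilt deg 15.9 uphill yaw 79.0 z at corner(602,-169) 12.4 centre 49.8
[659.4  49.4 108.8] [ 0.3 -0.4 -7.3] [ 0.51 -0.22 -0.  ]
```

View pics/z13.png

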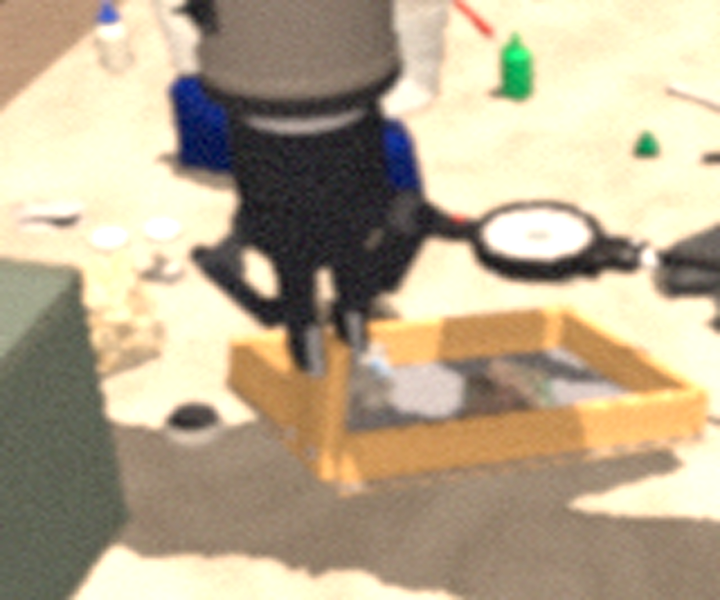

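View pics/t13.png

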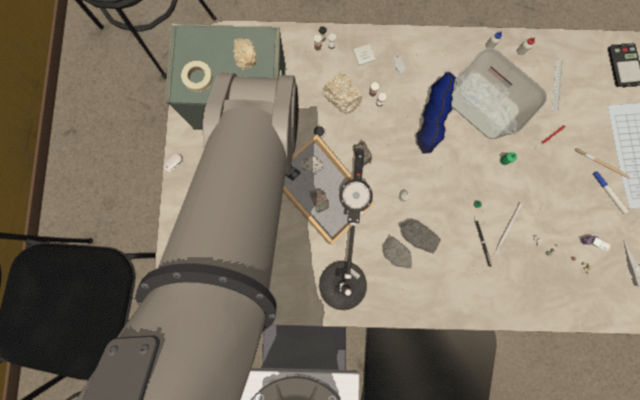

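```bash
python3 -m crank '[[-1.5,1,-4,0],[-2,1,-4,0],[-2,1,-4,0.5],[0,0,0,0]]' 0.66; python3 tilt.py;python3 -m crank '[[-2,1,-4,0.5],[-2,1,-4,0],[-2,1,-4,0],[0,0,0,0]]' 0.65; python3 tilt.py
python3 - <<'E'
from plan import *
s=cam('side');c=cam('top')
a=np.hstack([cv2.resize(s['img'][130:250,240:380],None,fx=3,fy=3.5,interpolation=2),cv2.resize(c['img'][110:260,260:400],None,fx=2.6,fy=2.8,interpolation=2)]);cv2.imwrite('pics/z14.png',np.clip(a[:,:,::-1].astype(float)*1.4,0,255).astype(np.uint8))
E
```

```text
clock: 24.38
eef_pos: [657.8, 43.1, 121.1]
tcp_rot: [0.0, 0.925, 0.381, 0.0]
wrist_force: [-0.6, 0.8, -6.6]
finger_gap: 14.4
floor n 1820 resid 1.6 tilt deg 18.0 uphill yaw 79.0 z at corner(602,-169) 15.8 centre 58.6
[657.7  43.4 120.8] [ 0.2  0.7 -6.9] [ 0.53 -0.3   0.01]
clock: 24.92
eef_pos: [655.6, 36.8, 133.1]
tcp_rot: [0.0, 0.926, 0.377, 0.0]
wrist_force: [-0.6, 0.4, -6.9]
finger_gap: 15.0
floor n 1736 resid 1.6 tilt deg 20.9 uphill yaw 80.0 z at corner(602,-169) 16.3 centre 66.5
[655.5  37.1 132.8] [ 0.4 -0.5 -7.3] [ 0.66 -0.33 -0.01]
```

View pics/z14.png

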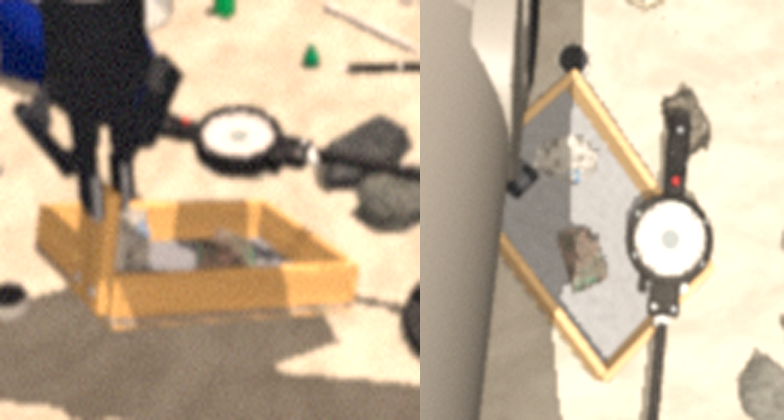

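```bash
python3 - <<'E'
from plan import *
import pickle
def f(c,tag,pl):
    W=pts(c);k=pl
    h=W[...,2]-(W[...,0]*k[0]+W[...,1]*k[1]+k[2])
    m=((h>12)&(h<60)&(np.hypot(W[...,0]-635,W[...,1]+40)<75)).astype(np.uint8)
    n,l,st,ce=cv2.connectedComponentsWithStats(m)
    for i in range(1,n):
        if st[i,4]>40: print(tag,st[i],ce[i].round(),np.nanmean(W[l==i],0).round())
from tilt import tilt
f(pickle.load(open('top.pkl','rb')),'init',np.array([0,0,7.]))
c,W,k=tilt();f(c,'now',k);print(k)
E
```

```text
init [296 159  19  15 198] [306. 165.] [685. -11.  40.]
init [327 159  17  19  78] [336. 167.] [683. -89.  35.]
init [303 188  21  22 290] [313. 197.] [600. -31.  36.]
floor n 1760 resid 1.6 tilt deg 21.2 uphill yaw 81.0 z at corner(602,-169) 14.4 centre 65.4
now [329 156  16  21  78] [338. 165.] [681. -93.  73.]
now [305 158  24  18 282] [317. 166.] [669. -39. 102.]
now [313 191  20  20 264] [322. 200.] [585. -54.  89.]
[ 0.06378682  0.38312692 40.70490693]
```

```bash
python3 -m crank '[[0,0,0,0],[0,0,0,0]]' 0.635; python3 tilt.py;python3 -m crank '[[-2,1,-4,0.5],[-2,1,-4,0],[-2,1,-4,0.5],[0,0,0,0]]' 0.625; python3 tilt.py
python3 - <<'E'
from plan import *
s=cam('side');c=cam('top')
a=np.hstack([cv2.resize(s['img'][130:250,240:380],None,fx=3,fy=3.5,interpolation=2),cv2.resize(c['img'][110:260,260:400],None,fx=2.6,fy=2.8,interpolation=2)]);cv2.imwrite('pics/z15.png',np.clip(a[:,:,::-1].astype(float)*1.4,0,255).astype(np.uint8))
E
```

```text
clock: 25.38
eef_pos: [655.4, 37.0, 132.6]
tcp_rot: [0.0, 0.926, 0.377, -0.0]
wrist_force: [-0.2, 0.1, -5.7]
finger_gap: 15.4
floor n 1780 resid 1.6 tilt deg 21.7 uphill yaw 82.0 z at corner(602,-169) 11.8 centre 64.1
[655.4  37.  132.6] [-0.5 -0.6 -5.9] [ 0.09 -0.08 -0.02]
clock: 25.92
eef_pos: [653.4, 30.6, 145.2]
tcp_rot: [0.0, 0.93, 0.369, 0.0]
wrist_force: [1.3, -1.7, -5.3]
finger_gap: 16.0
floor n 2023 resid 1.5 tilt deg 24.8 uphill yaw 79.0 z at corner(602,-169) 11.3 centre 72.1
[653.3  30.8 144.9] [-0.8 -0.6 -5.2] [ 0.18 -0.25  0.06]
```

View pics/z15.png

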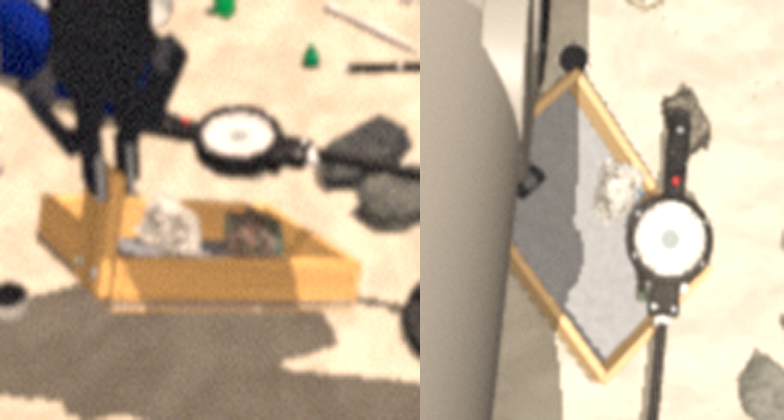

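```bash
python3 -m crank '[[0,0,0,0],[-2,1,-4,0.5],[-2.5,1,-4,0],[-2,1,-4,0.5],[0,0,0,0],[0,0,0,0]]' 0.615; python3 tilt.py
cat > look.py <<'E'
import sys
from plan import *
s=cam('side');c=cam('top')
a=np.hstack([cv2.resize(s['img'][130:250,240:380],None,fx=3,fy=3.5,interpolation=2),cv2.resize(c['img'][110:260,260:400],None,fx=2.6,fy=2.8,interpolation=2)]);cv2.imwrite('pics/'+sys.argv[1],np.clip(a[:,:,::-1].astype(float)*1.4,0,255).astype(np.uint8))
E
python3 look.py z16.png
```

```text
clock: 26.82
eef_pos: [650.5, 24.4, 156.6]
tcp_rot: [-0.0, 0.933, 0.361, 0.0]
wrist_force: [0.9, 0.0, -4.0]
finger_gap: 16.7
floor n 1856 resid 1.6 tilt deg 27.7 uphill yaw 78.0 z at corner(602,-169) 10.2 centre 79.3
[650.5  24.4 156.6] [ 1.2 -0.2 -4.4] [ 0.37 -0.38  0.07]
```

View pics/z16.png

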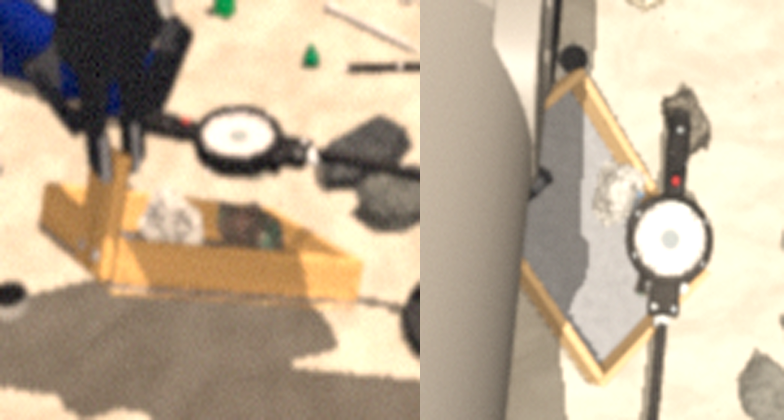

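```bash
cat > tf.py <<'E'
import sys
from tilt import tilt
from plan import *
def frame(Tpx,Bpx):
    c,W,k=tilt();n=np.array([-k[0],-k[1],1.]);n/=np.linalg.norm(n)
    p0=np.array([0,0,k[2]])+32*n
    def hit(u,v):
        d=c['R'].T@np.array([(u-c['cx'])/c['fx'],(v-c['cy'])/c['fy'],1]);o=-c['R'].T@c['t'];return o+d*(n@(p0-o))/(n@d)
    T,B=hit(*Tpx),hit(*Bpx);e=(B-T);L=np.linalg.norm(e);print('TB',L.round(1),'(285.7)');e/=L
    # T=(228,-8), B=(-8,153): direction T->B in tray
    a=np.arctan2(161,-236);f=np.cross(n,e)  # e rotated +90
    x=np.cos(-a)*e+np.sin(-a)*f;y=np.cross(n,x)
    mid=(T+B)/2;O=mid-x*110-y*72.5-38*n
    print('O',O.round(1),'x',x.round(3),'y',y.round(3),'n',n.round(3))
    A=np.stack([x,y,n],1)
    P=(W-O)@A
    print('view pt',(O+A@[25,25,6]).round(1))
    h=P[...,2]
    m=((h>18)&(h<62)&(P[...,0]>3)&(P[...,0]<205)&(P[...,1]>3)&(P[...,1]<142)).astype(np.uint8)
    nn,l,st,ce=cv2.connectedComponentsWithStats(m)
    for i in range(1,nn):
        if st[i,4]>15:
            q=P[l==i];print(st[i],'tray mean',q.mean(0).round(),'min',q.min(0).round(),'max',q.max(0).round())
    return c,W,P
if __name__=='__main__':
    v=list(map(float,sys.argv[1:5]));c,W,P=frame(v[:2],v[2:])
    print('tab grip tray coords',end=' ')
E
python3 tf.py 320.8 134.3 329.2 246.8
python3 - <<'E'
from plan import *
s=cam('side','s16.png')
a=cv2.resize(s['img'][170:250,250:370],None,fx=6,fy=6,interpolation=2);cv2.imwrite('pics/z17.png',np.clip(a[:,:,::-1].astype(float)*1.6,0,255).astype(np.uint8))
E
```

```text
floor n 1866 resid 1.6 tilt deg 27.7 uphill yaw 78.0 z at corner(602,-169) 10.3 centre 79.2
TB 279.4 (285.7)
O [ 582.  -156.7    7.7] x [0.72  0.582 0.377] y [-0.687  0.674  0.271] n [-0.096 -0.455  0.886]
view pt [ 582.2 -128.    29.2]
[327 167  20  23 290] tray mean [115.  27.  36.] min [92.  3. 18.] max [137.  49.  49.]
tab grip tray coords
```

View pics/z17.png

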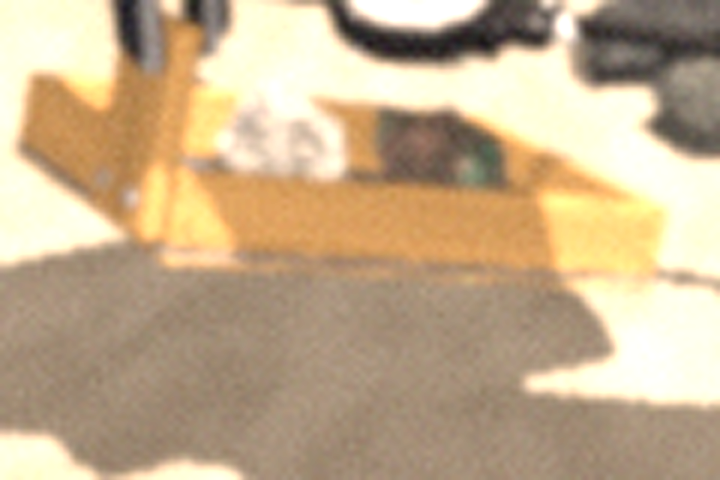

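```bash
python3 -m crank '[[0,0,0,0],[-2.5,1,-4,0],[-2.5,1,-4,0],[-2.5,1,-4,0.5],[0,0,0,0],[0,0,0,0]]' 0.605; python3 tilt.py
python3 look.py z18.png
```

```text
clock: 27.82
eef_pos: [647.0, 17.1, 168.6]
tcp_rot: [-0.0, 0.934, 0.357, 0.0]
wrist_force: [0.7, -0.6, -4.9]
finger_gap: 17.2
floor n 1596 resid 1.6 tilt deg 31.0 uphill yaw 78.0 z at corner(602,-169) 8.3 centre 87.1
[646.9  17.1 168.6] [ 0.7  0.1 -4.5] [ 0.34 -0.43  0.07]
```

View pics/z18.png

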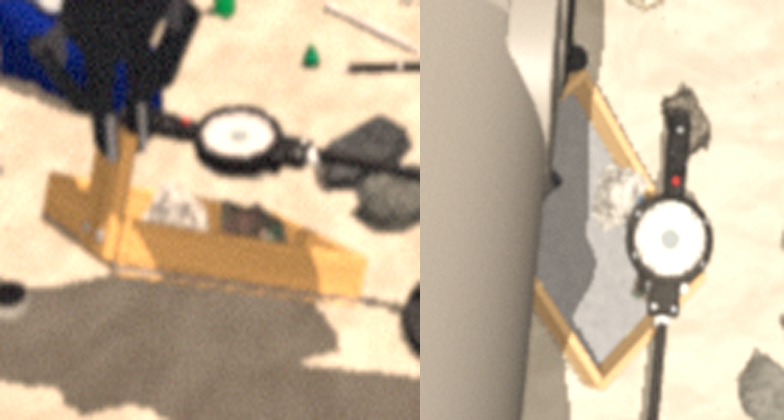

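```bash
python3 - <<'E'
from plan import *
c=cam('top');s=cam('side')
W=pts(c)
for u,v in [(328,175),(332,178),(336,175),(333,183),(330,170),(337,180)]: print(u,v,W[v,u].round())
Ws=pts(s)
print('side')
for u,v in [(296,200),(303,203),(298,195),(318,208),(325,208),(330,210),(320,203),(333,212),(310,210)]: print(u,v,s['img'][v,u],Ws[v,u].round())
# lens now
sub=c['img'][180:212,340:372].astype(int);m=(sub.min(-1)>165).astype(np.uint8);n,l,st,ce=cv2.connectedComponentsWithStats(m);k=1+st[1:,4].argmax();print(st[k],ce[k]+[340,180],plane(c,*(ce[k]+[340,180]),130))
a=cv2.resize(s['img'][150:240,260:370],None,fx=7,fy=6.5,interpolation=2);cv2.imwrite('pics/z19.png',np.clip(a[:,:,::-1].astype(float)*1.8,0,255).astype(np.uint8))
E
```

```text
328 175 [652. -68.  79.]
332 178 [640. -78. 102.]
336 175 [648. -88. 101.]
333 183 [629. -81.  98.]
330 170 [667. -73.  74.]
337 180 [636. -90. 100.]
side
296 200 [137 101  60] [607.  37. 148.]
303 203 [138 100  58] [592.  29. 137.]
298 195 [135 102  72] [603.  33. 161.]
318 208 [137 101  60] [561.   9. 112.]
325 208 [138 100  58] [547.  -4. 105.]
330 210 [143 105  66] [536. -10.  96.]
320 203 [136  98  59] [558.   0. 121.]
333 212 [112  89  68] [528. -13.  89.]
310 210 [114  90  72] [577.  23. 114.]
[  3   3  26  25 437] [355.85812357 194.78718535] [ 595.52215139 -134.68033321  130.        ]
```

View pics/z19.png

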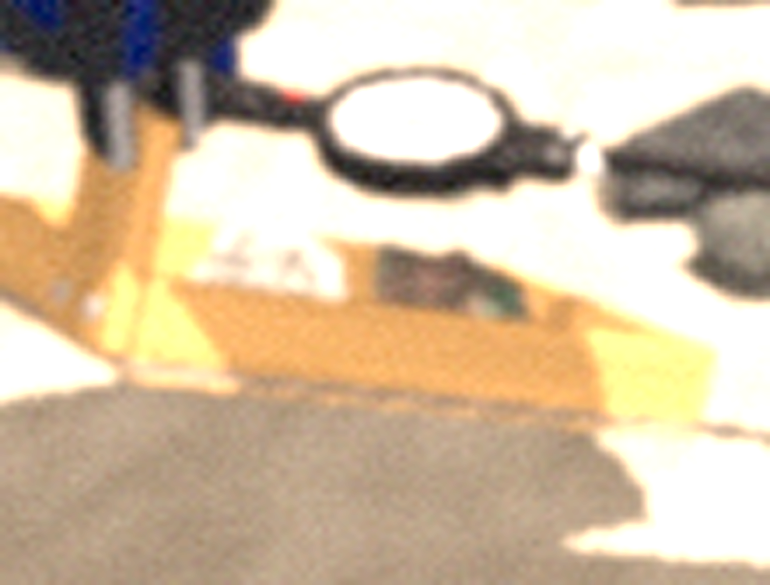

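```bash
python3 - <<'E'
from tf import *
import tf
c,W,k=tilt();n=np.array([-k[0],-k[1],1.]);n/=np.linalg.norm(n)
p0=np.array([0,0,k[2]])+32*n
def hit(u,v):
    d=c['R'].T@np.array([(u-c['cx'])/c['fx'],(v-c['cy'])/c['fy'],1]);o=-c['R'].T@c['t'];return o+d*(n@(p0-o))/(n@d)
T,B=hit(323.5,135),hit(329.2,247.9);print(T,B,np.linalg.norm(T-B))
e=(B-T)/np.linalg.norm(B-T);a=np.arctan2(161,-236);f=np.cross(n,e);x=np.cos(-a)*e+np.sin(-a)*f;y=np.cross(n,x)
O=B+8*x-153*y-38*n;A=np.stack([x,y,n],1);np.savez('fr.npz',O=O,A=A)
print(O.round(1),A.round(3),'slopes',np.degrees(np.arcsin(A[2,:2])),'view',(O+A@[25,25,6]).round(1))
s=cam('side');P=(pts(s)-O)@A;Pt=(W-O)@A
hsv=s['img'].astype(int)
m=(P[...,2]>12)&(P[...,2]<60)&(P[...,0]>2)&(P[...,0]<200)&(P[...,1]>3)&(P[...,1]<100)
m=m.astype(np.uint8);nn,l,st,ce=cv2.connectedComponentsWithStats(m)
for i in range(1,nn):
    if st[i,4]>15: q=P[l==i];print('side',st[i],q.mean(0).round(),np.percentile(q,3,0).round(),np.percentile(q,97,0).round(),s['img'][l==i].mean(0).round())
for u,v in [(318,192),(322,192),(326,193),(330,195),(333,197),(295,190),(300,190),(306,192)]: print(u,v,s['img'][v,u],P[v,u].round())
m=((Pt[...,2]>15)&(Pt[...,2]<60)&(Pt[...,0]>2)&(Pt[...,0]<200)&(Pt[...,1]>2)&(Pt[...,1]<120)).astype(np.uint8);nn,l,st,ce=cv2.connectedComponentsWithStats(m)
for i in range(1,nn):
    if st[i,4]>8: q=Pt[l==i];print('top',st[i],q.mean(0).round(),np.percentile(q,3,0).round(),np.percentile(q,97,0).round(),c['img'][l==i].mean(0).round())
E
```

```text
floor n 1588 resid 1.6 tilt deg 31.1 uphill yaw 78.0 z at corner(602,-169) 7.8 centre 87.2
[741.46699555 -53.51945651 130.58392641] [467.78274705 -75.05113049  84.26950028] 278.40924361496747
[ 581.4 -153.3    7.5] [[ 0.727 -0.678 -0.105]
 [ 0.548  0.666 -0.506]
 [ 0.413  0.311  0.856]] slopes [24.41368055 18.09998656] view [ 582.  -126.    30.8]
side [284 182  25  14 203] [117.  33.  30.] [93.  4. 17.] [135.  50.  44.] [168. 146. 125.]
side [309 187  26  12 201] [37. 32. 29.] [ 9.  5. 17.] [59. 54. 40.] [88. 73. 58.]
318 192 [77 63 54] [49. 27. 29.]
322 192 [96 71 63] [43. 37. 32.]
326 193 [64 54 44] [33. 43. 32.]
330 195 [57 59 45] [21. 45. 28.]
333 197 [65 64 50] [12. 50. 25.]
295 190 [144 128 115] [125.  35.  27.]
300 190 [143 128 111] [116.  44.  30.]
306 192 [187 166 149] [98. 46. 27.]
top [323 145  14  17  59] [176.   3.  28.] [151.   2.  17.] [198.   4.  38.] [161. 131.  93.]
top [327 163  21  29 336] [114.  29.  34.] [92.  3. 17.] [135.  50.  46.] [162. 152. 136.]
```

```bash
python3 -m crank '[[0,0,0,0],[-3,1,-4,0],[-3,1,-4,0],[-3,1,-4,0.5],[0,0,0,0],[0,0,0,0]]' 0.595; python3 tilt.py
python3 look.py z20.png
```

```text
clock: 28.92
eef_pos: [642.3, 8.8, 180.7]
tcp_rot: [-0.0, 0.936, 0.353, 0.0]
wrist_force: [0.5, -0.3, -4.7]
finger_gap: 17.2
floor n 1324 resid 1.6 tilt deg 34.5 uphill yaw 78.0 z at corner(602,-169) 5.1 centre 95.5
[642.3   8.9 180.5] [-0.5  0.8 -4.8] [ 0.32 -0.38  0.04]
```

View pics/z20.png

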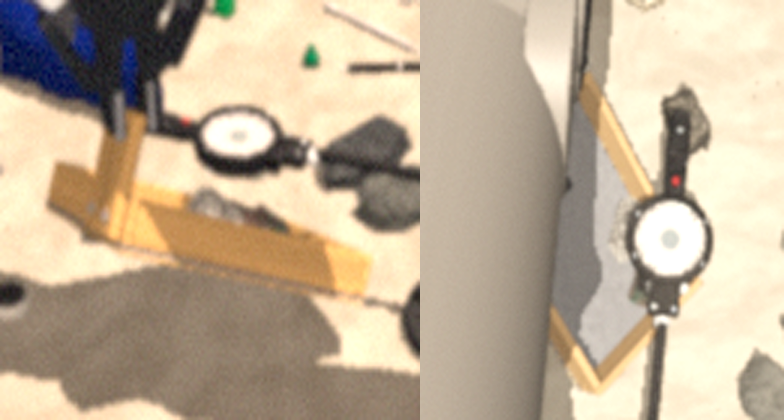

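```bash
python3 -m crank '[[0,0,0,0],[0,0,0,0],[0,0,0,0],[0,0,0,0],[0,0,0,0],[0,0,0,0],[0,0,0,0],[0,0,0,0]]'
cat > fin.py <<'E'
from tf import *
c,W,k=tilt();n=np.array([-k[0],-k[1],1.]);n/=np.linalg.norm(n)
p0=np.array([0,0,k[2]])+32*n
def hit(u,v):
    d=c['R'].T@np.array([(u-c['cx'])/c['fx'],(v-c['cy'])/c['fy'],1]);o=-c['R'].T@c['t'];return o+d*(n@(p0-o))/(n@d)
import sys
B=hit(260+(598-420)/2.6,110+391/2.8)
z=np.load('fr.npz');x0=z['A'][:,0]
x=x0-n*(x0@n);x/=np.linalg.norm(x);y=np.cross(n,x)
O=B+8*x-153*y-38*n;A=np.stack([x,y,n],1)
print('O',O.round(1),'slopes',np.degrees(np.arcsin(A[2,:2])).round(1),'view',(O+A@[25,25,6]).round(1))
s=cam('side');P=(pts(s)-O)@A
for nm,P,W_,im in (('side',P,pts(s),s['img']),('top',(W-O)@A,W,c['img'])):
    m=((P[...,2]>14)&(P[...,2]<60)&(P[...,0]>3)&(P[...,0]<200)&(P[...,1]>4)&(P[...,1]<100)).astype(np.uint8);nn,l,st,ce=cv2.connectedComponentsWithStats(m)
    for i in range(1,nn):
        if st[i,4]>8: q=P[l==i];print(nm,st[i],q.mean(0).round(),np.percentile(q,3,0).round(),np.percentile(q,97,0).round(),'maxz',W_[l==i][:,2].max().round())
a=np.hstack([cv2.resize(s['img'][150:240,250:370],None,fx=4,fy=4.5,interpolation=2),cv2.resize(c['img'][120:255,290:390],None,fx=3,fy=3,interpolation=2)])
cv2.imwrite('pics/'+sys.argv[1],np.clip(a[:,:,::-1].astype(float)*1.5,0,255).astype(np.uint8))
E
python3 fin.py z21.png
```

```text
clock: 30.08
eef_pos: [642.2, 8.7, 180.6]
tcp_rot: [-0.0, 0.936, 0.353, -0.0]
wrist_force: [-0.2, 0.6, -4.7]
finger_gap: 17.5
floor n 1338 resid 1.6 tilt deg 34.5 uphill yaw 78.0 z at corner(602,-169) 5.4 centre 95.5
O [ 578.  -147.4    9.1] slopes [27.  19.7] view [ 578.3 -121.4   33.9]
side [303 184  33  13 198] [56. 33. 34.] [10. 10. 26.] [93. 49. 43.] maxz 93.0
top [333 180  11  23 116] [85. 35. 23.] [61. 11. 15.] [100.  51.  34.] maxz 94.0
top [341 208   7  10  25] [22. 53. 20.] [13. 44. 14.] [33. 58. 28.] maxz 60.0
```

View pics/z21.png

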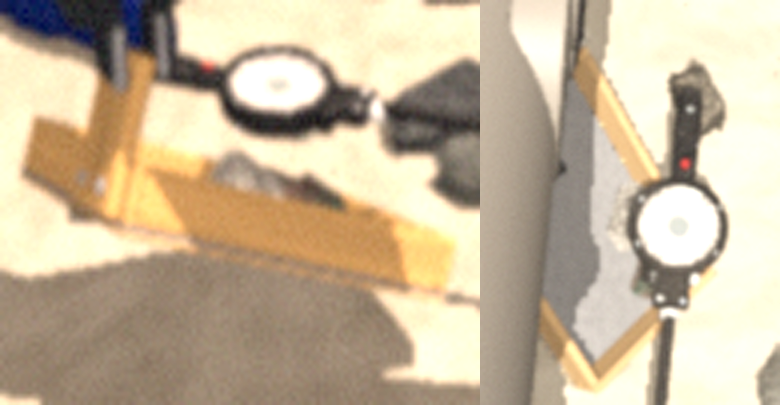

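```bash
python3 - <<'E'
from h import *
import pickle
c0=pickle.load(open('top.pkl','rb'));c=cam('top');s0=pickle.load(open('side.pkl','rb'));s=cam('side','send.png')
for nm,a,b,boxes in (('top',c0,c,{'gabbro':(352,138,374,150),'bottle':(397,186,412,202),'schist':(400,218,442,252)}),('side',s0,s,{'magnet':(233,205,249,224),'bar':(345,318,362,358),'gabbro':(265,180,292,200)})):
    for k,(x0,y0,x1,y1) in boxes.items(): print(nm,k,np.abs(a['img'][y0:y1,x0:x1].astype(int)-b['img'][y0:y1,x0:x1]).mean().round(1))
E
```

```text
top gabbro 8.1
top bottle 11.8
top schist 35.4
side magnet 44.2
side bar 11.1
side gabbro 44.2
```

View pics/send.png

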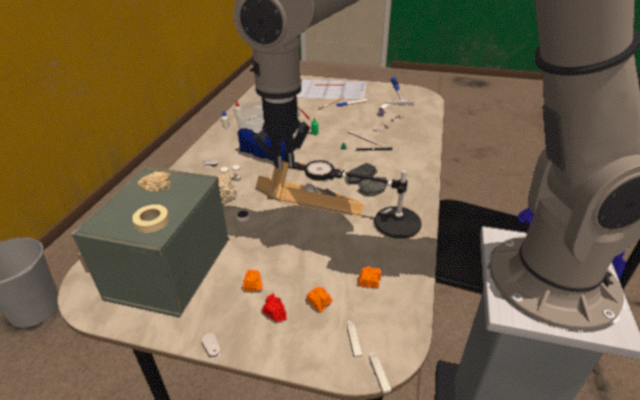

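The magnet (242, 214), schist, bottle and bars are where they were. The larger image differences come from shadows and from the lens and tray no longer covering the same areas. The tray has stayed at 34.5° without moving, so I'm handing in.

```bash
python3 -c "
from workcell import finish_job;print(finish_job())"
```

```text
the job is handed in; nothing more can be done
None
```

I swung the magnifier over the gathering corner, then raised the tray by its tab until both stones slid down to it. I handed in at about 30 s of the 58 s, with the tray still held.

**Lens:** I pinched the magnifier by its stub, turned it about 41°, and let go. The lens centre measured (595, -135), roughly 22 mm sideways from the tray's view point with the tray tilted; the limit is 60 mm.

**Tray:** It is held at 34.5° with the gathering corner lowest. Over the last 1.2 s without moving, the tilt, the finger gap (about 17.5 mm) and the wrist force (about 4.7 N) stayed the same.

**Stones:** The green one is in the corner. The grey one lies against it along the long wall, its centre about 85 mm from the corner (measured to about 1 cm). It stuck on the wall until the tray reached about 34°.

**What disagreed or failed along the way:**
- **Finger height:** the physical fingertips sat about 38 mm above the reported TCP. My first close on the stub therefore shut on air, and I corrected for the offset after that.
- **First lift:** a full-depth 20 N pinch raised the tray flat. I set it down, gripped higher on the tab, and loosened the pinch step by step so it could tilt. The final hold is therefore fairly light.
- **Corner position:** the tray corner slid about 30 mm during the tilt.
- **Bystanders:** I saw none displaced, but the magnet, schist and gabbro could only be checked by eye, because shadows and the moved lens and tray spoiled the image comparison there.

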